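# Move the wet cover plates to their drying boards with a trowel

## Robot

A 6-joint arm with a two-finger parallel gripper is mounted at the origin on a cart in front of the work surface, level with it; the furniture and walls round the work are solid. World frame = base frame: x ahead of the robot, y to its left, z up, the work surface at z = 0. Lengths are in mm, angles in rad, forces in N, time in s.
With the tool pointing down it reaches from about 275 to 1000 mm from the base axis. Payload 8.4 kg.
Tool frame: the origin (TCP) lies midway between the tips of the shut fingers; the grasp point (between the pads) lies 19 mm behind it; z points along the fingers, y is the line along which they close (so a half turn about z gives the same grasp; the last joint's range is limited). The gripper opens to 85 mm and grips with 20 to 120 N. Pads are 22 mm wide; open, the fingers measure 114 mm over their backs; the gripper's body (76 mm by 85 mm) begins 54 mm behind the grasp point. The pads swing forward as they close: fully open they stand 13 mm farther back than shut.
Start: joints at [-1.261, 0.353, 1.633, -0, 1.155, -0.002], TCP at [191.731, -594.867, 204.281] pointing down, gripper open.
Joint ranges: [-2.63, 2.63], [-0.92, 2.1], [0.06, 2.66], [-1.3, 4.44], [0, 2.69], [-3.02, 3.02]. Speed limits (rad/s): [2.22, 2.22, 2.79, 3.14, 3.14, 3.14].

## Interface

Orientations are given as [roll, pitch, yaw] about the fixed x, y, z axes, in that order (R = Rz(yaw) Ry(pitch) Rx(roll)).
In Python, from rig import r, imaging gives the robot as it stands. The module is installed in compiled form; this text tells all that it offers.
- The arm moves only by the tool arm_command, never from a script. Its argument "deltas" is a list of rows, each an object of numbers: "hand": the finger opening in mm, from 0 to 85.4; "tx", "ty", "tz": the shift along the tool's x, y, z in mm; "wx", "wy", "wz": the turn, a rotation vector about the tool's x, y, z in rad. A call has 1 to 8 rows; each row shifts and turns the commanded pose from where the row before left it, along the tool's axes as they then stand; what a row does not reach is not made up. A row lasts 1/8 s, in which the tool goes at most 62.5 mm and 10.7 degrees, less where a joint would pass 70% of its speed; a pose out of reach is approached as far as the arm can. A call with a gripper value outside its range is refused whole. The fingers move at their own pace and stop on an object; "squeeze" is the grip in N (left out, the last holds). Time passes only in rows, so rows that do not move let the fingers close. It gives the time, the measured TCP pose, the force, the opening and the grip force at its end, in the units of the state.
- r.sense(): the state, without advancing time (a new reading comes with each control period).
- imaging.grab_frame(name): name is "scene" or "top" or "wrist"; returns a dict with "image" (384x512x3 uint8, red, green, blue), "mtx" (3x3 intrinsics, pixels), "world_to_cam" (4x4, takes a point from world to camera coordinates). Camera axes: x right, y up, looking along -z (the intrinsics and any distortion apply to the point x, -y, -z); pixel columns grow to the right and rows downward; lengths in mm; the calibration is good to about 2 mm. A picture is of the moment at which its call begins. There is no depth.
- r.sign_off(): hands the job in; it is judged then, once.
The state is a dict: "clock": time; "qpos": joint angles; "qvel": joint speeds; "joint_efforts": joint torques, N m; "eef_pos": TCP position; "tcp_rot": TCP orientation; "contact_force": force on the tool from outside, world axes, zero at the start; "wrist_torque": the same for the moment, N m; "opening": opening from 0.0 (shut) to 1.0 (fully open); "grasp_force": force on a finger pad.
Only numpy, scipy, OpenCV 4.12 (cv2) and the standard library are available. Lean on these libraries where they do the work, as an engineer would, in place of code of your own. Each camera call takes 0.05 s, during which the arm holds its last target. There are 200 camera calls.

## Task

First clear whatever has been left on the drying boards into the grey tray. Then slide the steel trowel under each freshly painted cover plate and carry it to the drying board with the stripe of its own colour, where it must be left standing on its four feet, in the middle of the board and square to it; the gripper must never touch a plate, for the paint is wet. Finally hang the trowel by its handle across both prongs of the hook stand.

Things in the scene. Friction and masses are not known exactly. Their poses are not given: they have to be found in the camera images.
- plate_blue: blue freshly painted cover plate, 90 g, may be absent: square sheet 90 x 90 x 4 mm on four rubber feet 12 mm high, 10 mm in diameter, centred 38 mm from the middle in x and y (66 mm clear between feet on all four sides, 12 mm clear under the sheet; its top is 16 mm up). Origin: its centre, at the level of the feet's undersides; z up; x, y parallel to its edges
- plate_yellow: yellow freshly painted cover plate, 90 g, may be absent: square sheet 90 x 90 x 4 mm on four rubber feet 12 mm high, 10 mm in diameter, centred 38 mm from the middle in x and y (66 mm clear between feet on all four sides, 12 mm clear under the sheet; its top is 16 mm up). Origin: its centre, at the level of the feet's undersides; z up; x, y parallel to its edges
- plate_red: red freshly painted cover plate, 90 g, may be absent: square sheet 90 x 90 x 4 mm on four rubber feet 12 mm high, 10 mm in diameter, centred 38 mm from the middle in x and y (66 mm clear between feet on all four sides, 12 mm clear under the sheet; its top is 16 mm up). Origin: its centre, at the level of the feet's undersides; z up; x, y parallel to its edges
- board_blue: grey laminate drying board 105 x 105 x 4 mm, fixed to the bench, with an 18 mm blue stripe along its edge on the robot's side; origin: centre of its underside (the top is 4 mm above), x points away from the stripe, y along the stripe
- board_yellow: grey laminate drying board 105 x 105 x 4 mm, fixed to the bench, with an 18 mm yellow stripe along its edge on the robot's side; origin: centre of its underside (the top is 4 mm above), x points away from the stripe, y along the stripe
- board_red: grey laminate drying board 105 x 105 x 4 mm, fixed to the bench, with an 18 mm red stripe along its edge on the robot's side; origin: centre of its underside (the top is 4 mm above), x points away from the stripe, y along the stripe
- trowel: steel trowel, 220 g, standing on its blade. Blade 42 mm wide (y), 3 mm thick, from x = -70 to +50 mm, free front edge at +x. At x = -63 mm a bracket (10 mm thick, 16 mm wide) rises to an open-ended wooden handle along x above the blade (see trowel_grip); centre of mass about 15 mm behind the origin. Origin: underside of the blade below the handle's middle; z up
- trowel_grip (a point): the middle of the trowel's handle, 70 mm above the trowel's origin; the handle is a straight bar along the trowel's x from -66 to +58 mm, 26 mm wide (y), 24 mm high (its underside 58 mm above the blade's underside)
- hook_stand: fixed hook stand: base 100 x 150 x 14 mm, post 16 mm thick at the origin, topped by a cross bar along y (12 mm thick, 112 mm long, 150 mm up). From it two level prongs, 9 mm thick, at y = -35 and +35 mm, run 105 mm to -x (towards the robot), their tops 154.5 mm up, and turn up 20 mm at their ends. Origin: underside of the base below the post; z up
- hook_seat (a point): the point midway between the two prongs at the level of their tops, 70 mm in front (-x) of the cross bar; when the trowel hangs right, the middle of its handle is about 12 mm above this point and the handle lies along the stand's y
- bench_vise: bench vise fixed at the right of the bench; it fills about x = 0.25 to 0.50, y = -0.58 to -0.43, up to 0.15 m high (bench coordinates): keep clear of it. Origin: at the bench top under the jaws
- tray: fixed grey open tray 150 x 120 mm (x, y), walls 35 mm high and 4 mm thick, floor about 4 mm; origin: centre of its underside
- wood_block: loose timber offcut 45 x 60 x 40 mm (x, y, z), standing on one of the boards at the start; origin: centre of its underside
- black_tape: loose solid roll of black tape lying flat, 56 mm in diameter, 19 mm high, on one of the boards at the start; origin: centre of its underside
There are look-alikes about, which are no part of the job. What is shaped like the wood_block but pink is not meant.

How it is judged (in metres and radians):
On the way, in this order (a step that is already met when the one before it is completed fails the run):
1. everything left on the boards lies in the tray (x of wood_block in the frame of tray between -0.075 and 0.075 m and y of wood_block in the frame of tray between -0.06 and 0.06 m and z of each of wood_block, black_tape in the frame of tray below 0.04 m and x of black_tape in the frame of tray between -0.075 and 0.075 m and y of black_tape in the frame of tray between -0.06 and 0.06 m), for 0.2 s.
2. every plate present stands on the board of its colour, free of the trowel (horizontal distance between plate_blue and board_blue below 0.015 m and z of plate_blue in the frame of board_blue between 0.001 and 0.007 m and angle between each of plate_blue, plate_yellow, plate_red's own z axis and vertical below 0.06 rad and (angle between the x axis of plate_blue and the x axis of board_blue, either way round below 0.25 rad or angle between the x axis of plate_blue and the x axis of board_blue, either way round above 1.32 rad) and linear speed of each of plate_blue, plate_yellow, plate_red below 0.02 m/s and contact force between each of plate_blue, plate_yellow, plate_red and trowel below 0.05 N and horizontal distance between plate_yellow and board_yellow below 0.015 m and z of plate_yellow in the frame of board_yellow between 0.001 and 0.007 m and (angle between the x axis of plate_yellow and the x axis of board_yellow, either way round below 0.25 rad or angle between the x axis of plate_yellow and the x axis of board_yellow, either way round above 1.32 rad) and horizontal distance between plate_red and board_red below 0.015 m and z of plate_red in the frame of board_red between 0.001 and 0.007 m and (angle between the x axis of plate_red and the x axis of board_red, either way round below 0.25 rad or angle between the x axis of plate_red and the x axis of board_red, either way round above 1.32 rad)), for 0.2 s.
At the end, for the whole second after the job is handed in: block and tape roll lie in the tray; each plate stands level on its colour's board, within 15 mm of its centre and 0.25 rad of square, free of the trowel; the trowel hangs at rest, level within 0.2 rad, by its handle on both prongs, the handle's middle within 30 mm of midway between them (all of step 1 and all of step 2 and x of trowel_grip in the frame of hook_stand between -0.098 and -0.012 m and y of trowel_grip in the frame of hook_stand between -0.03 and 0.03 m and z of trowel_grip in the frame of hook_stand between 0.155 and 0.18 m and angle between trowel's own z axis and vertical below 0.2 rad and contact force between trowel and hook_stand above 0.5 N and linear speed of trowel below 0.03 m/s); the robot touches nothing.
It fails at once if the gripper touches a wet plate (contact force between the fingers and plate_blue above 0.5 N or contact force between the fingers and plate_yellow above 0.5 N or contact force between the fingers and plate_red above 0.5 N).
Of plate_blue, plate_yellow, plate_red only 2 to 3 are there at a start; the rules pass over those that are not, and their reading is None.
At some moment in a run one of wood_block, black_tape, plate_blue, plate_yellow, plate_red may be knocked a few centimetres aside while the robot is not near it.
Once in a run the grip may slacken for a moment while it holds something.
It also fails if it takes over 210 s, if anything falls off the work surface, if the arm or the gripper's body presses on something with over 40 N, if the wrist force passes 120 N, or if a joint passes its speed limit or range.

## Working session

There is one attempt and no reset: what is moved stays moved. The work goes in short steps, Python scripts to look and compute and a tool call to move; the robot and the scene stay as the last step left them, time stands still between calls to the robot, and variables do not carry over. Pictures are saved under pics/ and viewed, at most 14 in all, crops included, and the job is handed in when it is done.

Besides the shell and the picture viewer there is one more tool, called after "Call:" as name(argument=value, ...) on one line, values as JSON. arm_command: Moves the arm, as the interface text tells. Its arguments: {"type":"object","properties":{"deltas":{"type":"array"},"squeeze":{"type":"number"}},"required":["deltas"]}

```bash
mkdir -p pics
cat > h.py <<'E'
import numpy as np, cv2, json
from rig import r, imaging
def grab(n,save=None):
    f=imaging.grab_frame(n)
    if save: cv2.imwrite('pics/'+save,cv2.cvtColor(f['image'],cv2.COLOR_RGB2BGR))
    return f
def ray(f,u,v):
    K=np.array(f['mtx']);W=np.array(f['world_to_cam']);R=W[:3,:3];t=W[:3,3]
    p=np.linalg.solve(K,[u,v,1.]);d=R.T@np.array([p[0],-p[1],-p[2]])
    return -R.T@t,d
def onz(f,u,v,z):
    o,d=ray(f,u,v);return o+d*(z-o[2])/d[2]
def proj(f,P):
    W=np.array(f['world_to_cam']);c=W[:3,:3]@np.array(P)+W[:3,3]
    q=np.array(f['mtx'])@[c[0],-c[1],-c[2]];return q[:2]/q[2]
E
python3 - <<'E'
from h import *
for n in ('scene','top'):
    f=grab(n,n+'0.png'); o,d=ray(f,256,192); print(n,o.round(),d.round(2),f.keys())
print(r.sense())
E
```

```text
scene [ 111. 1005. 1004.] [ 0.32 -0.72 -0.62] dict_keys(['image', 'mtx', 'world_to_cam'])
top [ 319.  -36. 1724.] [ 0.17  0.01 -0.99] dict_keys(['image', 'mtx', 'world_to_cam'])
{'clock': 0.1, 'qpos': array([-1.26140810e+00,  3.53620928e-01,  1.63407653e+00,  9.36534470e-07,
        1.15522555e+00, -2.40386365e-03]), 'qvel': array([-0.00050491, -0.0012966 , -0.0021885 ,  0.00016875, -0.00066411,
        0.00108025]), 'joint_efforts': array([-1.00492209e-03, -6.06361556e+01, -3.42817318e+01,  4.07518337e-05,
        3.81680700e-03, -2.31473997e-06]), 'eef_pos': array([ 191.57840569, -594.40472133,  203.60336161]), 'tcp_rot': array([-3.14026231e+00, -4.05428986e-06,  3.11791705e-01]), 'contact_force': array([-0.09607714, -0.04074638,  0.2698946 ]), 'wrist_torque': array([-0.00873553,  0.01241242, -0.00199301]), 'grasp_force': 0.0, 'opening': 0.9960940733557007}
```

View pics/scene0.png

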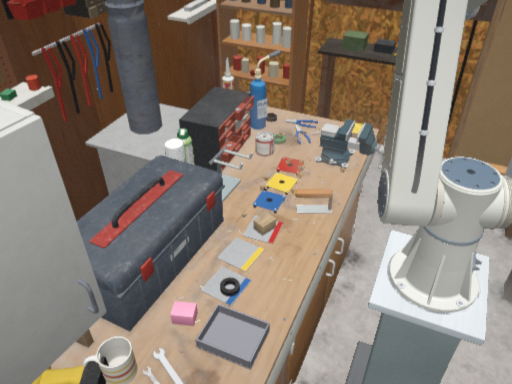

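View pics/top0.png

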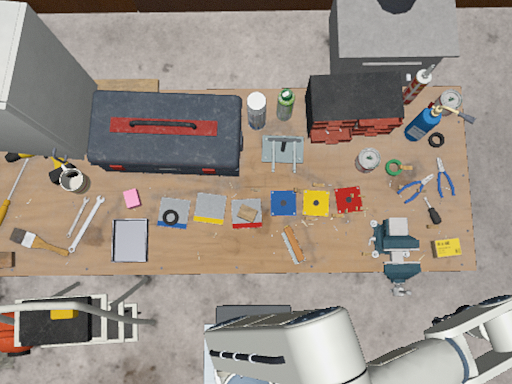

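Top view: the wood block is at (247,212) on the red board and the black tape at (171,216) on the blue board. The tray is at (130,240), the plates at (283,203) blue, (316,203) yellow and (348,199) red, the trowel at (292,244) and the hook stand at (283,150). Two look-alikes: the pink block (131,198) is excluded by the text, and the black roll (437,140) is not on a board. So I mean the block and tape that stand on boards; I'll confirm with a crop.

Run:
```python
from h import *
f=grab('top'); im=f['image']; print(np.array(f['mtx']).round(1).tolist())
c=im[125:275,100:370]; cv2.imwrite('pics/c1.png',cv2.cvtColor(cv2.resize(c,None,fx=2.96,fy=2.96,interpolation=cv2.INTER_CUBIC),cv2.COLOR_RGB2BGR))
hsv=cv2.cvtColor(im,cv2.COLOR_RGB2HSV)
roi=np.zeros(im.shape[:2],np.uint8); roi[170:275,100:370]=255
M={'blue':cv2.inRange(hsv,(100,130,60),(125,255,255)),'yellow':cv2.inRange(hsv,(22,150,120),(32,255,255)),'red':cv2.inRange(hsv,(172,150,80),(180,255,255))|cv2.inRange(hsv,(0,170,80),(4,255,255)),'black':cv2.inRange(hsv,(0,0,0),(180,255,60))}
for k,m in M.items():
    m=m&roi
    for ct in cv2.findContours(m,cv2.RETR_EXTERNAL,cv2.CHAIN_APPROX_NONE)[0]:
        if cv2.contourArea(ct)<25: continue
        (u,v),s,a=cv2.minAreaRect(ct)
        B=cv2.boxPoints(((u,v),s,a)); z=16 if min(s)>15 else 4
        w=np.array([onz(f,*b,z)[:2] for b in B]); e=w[1]-w[0]; e2=w[2]-w[1]
        print(k,(round(u),round(v)),onz(f,u,v,z)[:2].round(),'sz',np.hypot(*e).round(),np.hypot(*e2).round(),'ang',np.degrees(np.arctan2(e2[1],e2[0])).round(1))
```

```text
[[487.2, 0.0, 257.0], [0.0, 487.2, 191.1], [0.0, 0.0, 1.0]]
blue (171, 224) [495. 278.] sz 14.0 101.0 ang -98.0
blue (283, 202) [ 567. -119.] sz 85.0 82.0 ang 178.7
yellow (208, 220) [509. 148.] sz 16.0 102.0 ang -98.2
yellow (316, 203) [ 564. -234.] sz 90.0 90.0 ang -94.5
red (247, 225) [490.  10.] sz 100.0 13.0 ang -177.5
red (348, 199) [ 575. -349.] sz 88.0 86.0 ang -176.3
black (170, 217) [521. 283.] sz 50.0 50.0 ang -179.0
black (172, 172) [682. 279.] sz 477.0 18.0 ang 179.8
```

View pics/c1.png

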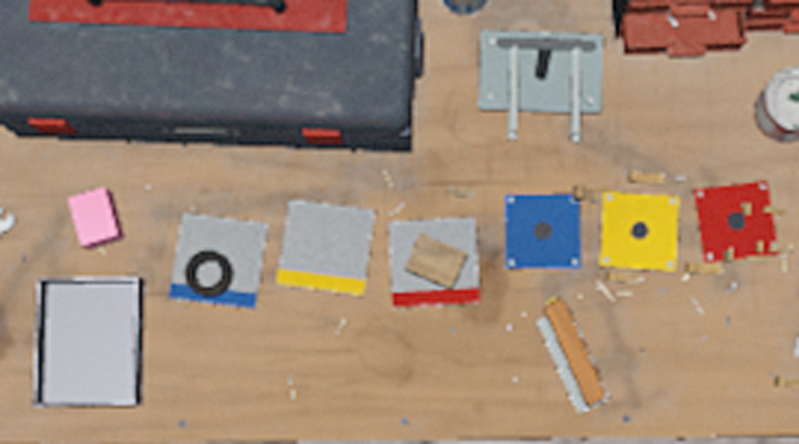

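The crop confirms it: a brown timber block on the red board at crop (437,261) and a black roll on the blue board at (209,272). The pink cuboid at (95,217) is the look-alike. The trowel bracket is at the robot-side end, with its yaw about +24°. Moving over to the boards.

Call:
arm_command(deltas=[{"wz": 0.156, "tz": -25}, {"wz": 0.156, "tz": -25}, {"tx": 28, "ty": -50}, {"tx": 28, "ty": -50}, {"tx": 28, "ty": -50}, {"tx": 28, "ty": -50}, {"tx": 28, "ty": -50}, {"tx": 28, "ty": -50}], squeeze=100)

```text
schema error: expected keys hand, tx, ty, tz, wx, wy, wz
```

Call:
arm_command(deltas=[{"tx": 28, "ty": -50}, {"tx": 28, "ty": -50}, {"tx": 28, "ty": -50}, {"tx": 28, "ty": -50}, {"tx": 28, "ty": -50}, {"tx": 28, "ty": -50}, {}, {}])

```text
schema error: expected keys hand, tx, ty, tz, wx, wy, wz
```

```bash
cat >> h.py <<'E'
def st():
    s=r.sense();print('t',round(s['clock'],1),'tcp',s['eef_pos'].round(1),'rpy',s['tcp_rot'].round(3),'q',s['qpos'].round(2),'F',s['contact_force'].round(1),'op',round(s['opening']*85.4,1),'g',round(s['grasp_force'],1));return s
def local(rgb_img):
    return cv2.cvtColor(rgb_img,cv2.COLOR_RGB2HSV)
def rects(f,mask,z,amin=200,show=True):
    out=[]
    for ct in cv2.findContours(mask,cv2.RETR_EXTERNAL,cv2.CHAIN_APPROX_NONE)[0]:
        if cv2.contourArea(ct)<amin: continue
        W=np.array([onz(f,*p[0],z)[:2] for p in ct],np.float32)
        (x,y),s,a=cv2.minAreaRect(W); u,v=ct[:,0].mean(0)
        out.append((x,y,s,a)); 
        if show: print('px',(round(u),round(v)),'xy',round(x,1),round(y,1),'size',np.round(s,1),'ang',round(a,1),'->',round((a+45)%90-45,1))
    return out
E
python3 - <<'E'
from h import *
st();f=grab('wrist','w1.png');o,d=ray(f,256,192);print(o,d)
E
```

```text
t 0.1 tcp [ 191.6 -594.5  203.7] rpy [-3.141  0.     0.312] q [-1.26  0.35  1.63 -0.    1.16 -0.  ] F [-0.2 -0.3 -1. ] op 85.4 g 0.0
[ 267.28061972 -570.37660425  373.59179911] [-0.29211511 -0.095337   -0.9516217 ]
```

View pics/w1.png

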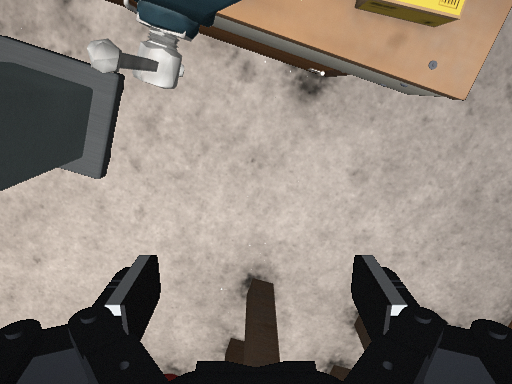

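Rows need every key, so nothing moved. The wrist picture shows the fingers at (130,290) and (380,290), with image up being tool +x. Resending with full rows.

Call:
arm_command(deltas=[{"hand": 85, "tx": 0, "ty": 0, "tz": -25, "wx": 0, "wy": 0, "wz": 0.156}, {"hand": 85, "tx": 0, "ty": 0, "tz": -25, "wx": 0, "wy": 0, "wz": 0.156}, {"hand": 85, "tx": 28, "ty": -50, "tz": 0, "wx": 0, "wy": 0, "wz": 0}, {"hand": 85, "tx": 28, "ty": -50, "tz": 0, "wx": 0, "wy": 0, "wz": 0}, {"hand": 85, "tx": 28, "ty": -50, "tz": 0, "wx": 0, "wy": 0, "wz": 0}, {"hand": 85, "tx": 28, "ty": -50, "tz": 0, "wx": 0, "wy": 0, "wz": 0}, {"hand": 85, "tx": 28, "ty": -50, "tz": 0, "wx": 0, "wy": 0, "wz": 0}, {"hand": 85, "tx": 28, "ty": -50, "tz": 0, "wx": 0, "wy": 0, "wz": 0}], squeeze=100)

```text
clock: 1.2
eef_pos: [360.4, -293.3, 254.4]
tcp_rot: [3.141, -0.0, -0.001]
contact_force: [0.4, -0.6, -0.1]
opening: 0.993
grasp_force: 0.0
```

Call:
arm_command(deltas=[{"hand": 85, "tx": 28, "ty": -50, "tz": 0, "wx": 0, "wy": 0, "wz": 0}, {"hand": 85, "tx": 28, "ty": -50, "tz": 0, "wx": 0, "wy": 0, "wz": 0}, {"hand": 85, "tx": 28, "ty": -50, "tz": 0, "wx": 0, "wy": 0, "wz": 0}, {"hand": 85, "tx": 28, "ty": -50, "tz": 0, "wx": 0, "wy": 0, "wz": 0}, {"hand": 85, "tx": 28, "ty": -50, "tz": 0, "wx": 0, "wy": 0, "wz": 0}, {"hand": 85, "tx": 28, "ty": -50, "tz": 0, "wx": 0, "wy": 0, "wz": 0}, {"hand": 85, "tx": 0, "ty": 0, "tz": 0, "wx": 0, "wy": 0, "wz": 0}])

```text
clock: 2.08
eef_pos: [529.2, 8.2, 254.0]
tcp_rot: [-3.141, -0.0, 0.004]
contact_force: [-0.0, -0.2, 0.3]
opening: 0.994
grasp_force: 0.0
```

Run:
```python
from h import *
st();f=grab('wrist','w2.png');o,d=ray(f,256,192);print(o,d, onz(f,256,192,0))
```

```text
t 2.1 tcp [529.2   8.2 254. ] rpy [-3.141 -0.     0.004] q [0.01 0.16 1.78 0.   1.2  1.58] F [-0.  -0.2  0.3] op 84.9 g 0.0
[608.56320657   8.35862832 423.89725961] [-0.30693883 -0.00229974 -0.95172869] [471.8535205    7.33433142   0.        ]
```

View pics/w2.png

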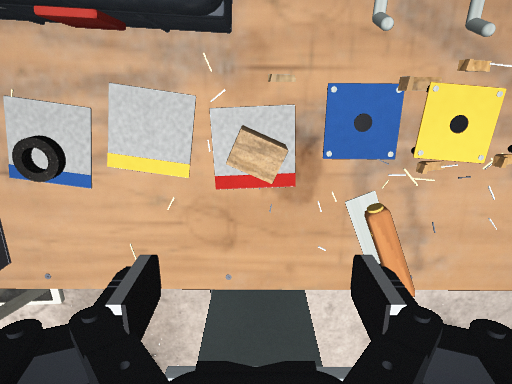

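The wrist view shows the tape (38,158), the three boards, the block (257,154), the blue and yellow plates, small wood chips round the yellow plate (425,165) and (415,83), and the trowel with its free edge at (360,195), bracket end near the robot. Measuring.

```bash
cat > m.py <<'E'
from h import *
def boards(f):
    h=local(f['image'])
    for k,m in colmask(h).items():
        print(k); rects(f,m,4,150)
def colmask(h):
    return {'blue':cv2.inRange(h,(100,130,60),(125,255,255)),'yellow':cv2.inRange(h,(22,150,120),(32,255,255)),'red':cv2.inRange(h,(172,150,80),(180,255,255))|cv2.inRange(h,(0,190,80),(4,255,255))}
E
python3 - <<'E'
from m import *
f=grab('wrist'); h=local(f['image'])
boards(f)
# plates at z16
print('z16 for plates'); 
for k,m in colmask(h).items():
    rects(f,m,16,3000)
g=cv2.inRange(h,(0,0,100),(180,45,255)); g[200:]=0; g[:80]=0
print('grey');rects(f,g,4,1500)
b=cv2.inRange(h,(8,60,40),(25,255,255)); w=np.zeros_like(b); w[108:186,214:294]=255
n,l,s,c=cv2.connectedComponentsWithStats(b&w); 
k=l[155,257]; ct=max(cv2.findContours((l==k).astype(np.uint8),0,1)[0],key=cv2.contourArea)
p=cv2.approxPolyDP(cv2.convexHull(ct),3,True)[:,0]
for q in p: print(q,onz(f,*q,44)[:2].round(1),onz(f,*q,4)[:2].round(1))
k=cv2.inRange(h,(0,0,0),(180,255,60)); k[195:]=0;k[:100]=0; k[:,90:]=0
rects(f,k,23,300); rects(f,k,13,300)
t=grab('top'); print('tray',[onz(t,100+u/2.96,125+v/2.96,35)[:2].round() for u,v in ((38,280),(142,280),(140,404),(36,404))])
E
```

```text
blue
px (69, 179) xy 491.0 252.7 size [58.1 17.4] ang 82.2 -> -7.8
px (361, 119) xy 564.7 -123.7 size [91.  92.2] ang 0.2 -> 0.2
yellow
px (146, 164) xy 509.1 146.1 size [104.1  17.6] ang 81.9 -> -8.1
px (457, 120) xy 563.0 -242.7 size [92.9 92.1] ang 85.7 -> -4.3
red
px (254, 180) xy 488.5 9.1 size [ 17.  103.9] ang 2.5 -> 2.5
z16 for plates
px (361, 119) xy 566.0 -120.0 size [88.4 89.6] ang 0.2 -> 0.2
px (457, 120) xy 564.2 -235.6 size [90.2 89.5] ang 85.7 -> -4.3
grey
px (251, 139) xy 540.7 11.2 size [ 85.6 104.5] ang 2.6 -> 2.6
px (44, 131) xy 549.3 268.3 size [105.5  93.4] ang 82.2 -> -7.8
px (148, 122) xy 560.9 138.9 size [104.8  85.6] ang 81.8 -> -8.2
[240 125] [563.8  23.8] [559.2  25.6]
[284 145] [541.4 -26.3] [534.4 -29.7]
[285 151] [534.4 -27.6] [526.7 -31.2]
[270 182] [497.3 -11. ] [485.6 -12.8]
[224 162] [521.3  42.9] [512.2  46.7]
px (37, 158) xy 521.2 273.4 size [54.  64.6] ang 15.8 -> 15.8
px (37, 158) xy 519.0 280.1 size [55.4 66.2] ang 15.8 -> 15.8
tray [array([510., 477.]), array([509., 354.]), array([364., 353.]), array([365., 474.])]
```

Call:
arm_command(deltas=[{"hand": 85, "tx": 1, "ty": 1, "tz": 30, "wx": 0, "wy": 0, "wz": -0.164}, {"hand": 85, "tx": 0, "ty": 0, "tz": 30, "wx": 0, "wy": 0, "wz": -0.164}, {"hand": 85, "tx": 0, "ty": 0, "tz": 30, "wx": 0, "wy": 0, "wz": -0.164}, {"hand": 85, "tx": 0, "ty": 0, "tz": 30, "wx": 0, "wy": 0, "wz": -0.164}, {"hand": 85, "tx": 0, "ty": 0, "tz": 30, "wx": 0, "wy": 0, "wz": -0.164}, {"hand": 85, "tx": 0, "ty": 0, "tz": 30, "wx": 0, "wy": 0, "wz": -0.164}, {"hand": 85, "tx": 0, "ty": 0, "tz": 30, "wx": 0, "wy": 0, "wz": -0.164}, {"hand": 85, "tx": 0, "ty": 0, "tz": 36, "wx": 0, "wy": 0, "wz": 0}])

```text
clock: 3.22
eef_pos: [528.9, 2.5, 8.0]
tcp_rot: [3.14, -0.0, 1.148]
contact_force: [-0.2, 0.5, -0.3]
opening: 0.993
grasp_force: 0.0
```

Call:
arm_command(deltas=[{"hand": 40, "tx": 0, "ty": 0, "tz": 0, "wx": 0, "wy": 0, "wz": 0}, {"hand": 40, "tx": 0, "ty": 0, "tz": 0, "wx": 0, "wy": 0, "wz": 0}, {"hand": 40, "tx": 0, "ty": 0, "tz": 0, "wx": 0, "wy": 0, "wz": 0}, {"hand": 40, "tx": 0, "ty": 0, "tz": 0, "wx": 0, "wy": 0, "wz": 0}, {"hand": 40, "tx": 0, "ty": 0, "tz": 0, "wx": 0, "wy": 0, "wz": 0}, {"hand": 40, "tx": 0, "ty": 0, "tz": -20, "wx": 0, "wy": 0, "wz": 0}, {"hand": 40, "tx": 0, "ty": 0, "tz": -40, "wx": 0, "wy": 0, "wz": 0}, {"hand": 40, "tx": 0, "ty": 0, "tz": -40, "wx": 0, "wy": 0, "wz": 0}])

```text
clock: 4.22
eef_pos: [529.3, 3.9, 111.0]
tcp_rot: [3.14, -0.001, 1.148]
contact_force: [0.3, -0.2, -0.9]
opening: 0.485
grasp_force: 85.2
```

Call:
arm_command(deltas=[{"hand": 30, "tx": 0, "ty": 0, "tz": -10, "wx": 0, "wy": 0, "wz": 0.164}, {"hand": 30, "tx": 0, "ty": 0, "tz": -10, "wx": 0, "wy": 0, "wz": 0.164}, {"hand": 30, "tx": 0, "ty": 0, "tz": -10, "wx": 0, "wy": 0, "wz": 0.164}, {"hand": 30, "tx": 0, "ty": 0, "tz": 0, "wx": 0, "wy": 0, "wz": 0.164}, {"hand": 30, "tx": 0, "ty": 0, "tz": 0, "wx": 0, "wy": 0, "wz": 0.164}, {"hand": 30, "tx": 0, "ty": 0, "tz": 0, "wx": 0, "wy": 0, "wz": 0.164}, {"hand": 30, "tx": 0, "ty": 0, "tz": 0, "wx": 0, "wy": 0, "wz": 0.164}])

```text
clock: 5.1
eef_pos: [529.4, 3.9, 140.1]
tcp_rot: [3.142, -0.002, -0.006]
contact_force: [0.1, -0.2, -0.2]
opening: 0.482
grasp_force: 101.0
```

Call:
arm_command(deltas=[{"hand": 30, "tx": -16, "ty": -51, "tz": 0, "wx": 0, "wy": 0, "wz": 0}, {"hand": 30, "tx": -16, "ty": -51, "tz": 0, "wx": 0, "wy": 0, "wz": 0}, {"hand": 30, "tx": -16, "ty": -51, "tz": 0, "wx": 0, "wy": 0, "wz": 0}, {"hand": 30, "tx": -16, "ty": -51, "tz": 0, "wx": 0, "wy": 0, "wz": 0}, {"hand": 30, "tx": -16, "ty": -51, "tz": 0, "wx": 0, "wy": 0, "wz": 0}, {"hand": 30, "tx": -16, "ty": -51, "tz": 0, "wx": 0, "wy": 0, "wz": 0}, {"hand": 30, "tx": -16, "ty": -51, "tz": 0, "wx": 0, "wy": 0, "wz": 0}, {"hand": 30, "tx": -16, "ty": -51, "tz": 0, "wx": 0, "wy": 0, "wz": 0}])

```text
clock: 6.1
eef_pos: [400.7, 414.0, 140.3]
tcp_rot: [-3.14, -0.002, -0.0]
contact_force: [0.2, -0.3, 0.4]
opening: 0.481
grasp_force: 101.1
```

Call:
arm_command(deltas=[{"hand": 30, "tx": 0, "ty": 0, "tz": 0, "wx": 0, "wy": 0, "wz": 0}])

```text
clock: 6.22
eef_pos: [400.3, 415.7, 140.1]
tcp_rot: [-3.139, -0.002, 0.003]
contact_force: [-0.3, -0.7, 0.2]
opening: 0.482
grasp_force: 101.2
```

Call:
arm_command(deltas=[{"hand": 30, "tx": 0, "ty": 0, "tz": 45, "wx": 0, "wy": 0, "wz": 0}, {"hand": 30, "tx": 0, "ty": 0, "tz": 45, "wx": 0, "wy": 0, "wz": 0}, {"hand": 30, "tx": 0, "ty": 0, "tz": 38, "wx": 0, "wy": 0, "wz": 0}, {"hand": 30, "tx": 0, "ty": 0, "tz": 0, "wx": 0, "wy": 0, "wz": 0}, {"hand": 65, "tx": 0, "ty": 0, "tz": 0, "wx": 0, "wy": 0, "wz": 0}, {"hand": 65, "tx": 0, "ty": 0, "tz": 0, "wx": 0, "wy": 0, "wz": 0}, {"hand": 65, "tx": 0, "ty": 0, "tz": -40, "wx": 0, "wy": 0, "wz": 0}, {"hand": 65, "tx": 0, "ty": 0, "tz": -50, "wx": 0, "wy": 0, "wz": 0}])

```text
clock: 7.22
eef_pos: [400.8, 411.8, 102.0]
tcp_rot: [3.141, 0.0, -0.0]
contact_force: [0.9, -0.0, 0.4]
opening: 0.764
grasp_force: 0.0
```

Call:
arm_command(deltas=[{"hand": 85, "tx": 0, "ty": 0, "tz": -50, "wx": 0, "wy": 0, "wz": 0}, {"hand": 85, "tx": 0, "ty": 0, "tz": -50, "wx": 0, "wy": 0, "wz": 0}, {"hand": 85, "tx": 40, "ty": 45, "tz": 0, "wx": 0, "wy": 0, "wz": 0}, {"hand": 85, "tx": 40, "ty": 45, "tz": 0, "wx": 0, "wy": 0, "wz": 0}, {"hand": 85, "tx": 40, "ty": 46, "tz": 0, "wx": 0, "wy": 0, "wz": 0}, {"hand": 85, "tx": 0, "ty": 0, "tz": 0, "wx": 0, "wy": 0, "wz": 0}])

```text
clock: 7.98
eef_pos: [523.6, 273.1, 201.9]
tcp_rot: [-3.141, -0.003, -0.005]
contact_force: [-0.2, 0.3, -0.1]
opening: 0.997
grasp_force: 0.0
```

Run:
```python
from m import *
st();f=grab('wrist','w3.png'); h=local(f['image'])
boards(f)
k=cv2.inRange(h,(0,0,0),(180,255,70)); k[220:]=0
print('dark');rects(f,k,23,500); rects(f,k,4,500)
g=cv2.inRange(h,(0,0,100),(180,45,255)); g[230:]=0
print('grey');rects(f,g,4,1500)
```

```text
t 8.0 tcp [523.6 273.1 201.9] rpy [-3.141e+00 -3.000e-03 -5.000e-03] q [ 0.48  0.3   1.71 -0.    1.12  2.05] F [-0.2  0.3 -0.1] op 85.2 g 0.0
blue
px (278, 189) xy 490.3 249.0 size [50.  17.5] ang 82.0 -> -8.0
px (222, 182) xy 498.5 308.3 size [39.4 17.5] ang 82.0 -> -8.0
yellow
px (367, 171) xy 509.0 146.4 size [105.2  17.9] ang 81.9 -> -8.1
red
px (475, 189) xy 487.9 19.1 size [17.2 83.5] ang 2.5 -> 2.5
dark
px (75, 198) xy 483.4 473.3 size [17.4 46.8] ang 89.7 -> -0.3
px (138, 179) xy 488.7 417.8 size [128.9  57.9] ang 89.7 -> -0.3
px (250, 165) xy 520.6 278.9 size [55.2 55.4] ang 44.3 -> 44.3
px (338, 5) xy 670.0 197.7 size [330.  15.] ang 89.7 -> -0.3
px (75, 198) xy 476.9 484.3 size [18.3 49.3] ang 89.7 -> -0.3
px (138, 179) xy 482.5 425.7 size [135.9  61.1] ang 89.7 -> -0.3
px (250, 165) xy 516.2 279.2 size [58.2 58.4] ang 44.3 -> 44.3
px (338, 5) xy 673.7 193.6 size [347.9  15.8] ang 89.7 -> -0.3
grey
px (110, 200) xy 472.5 431.4 size [130.4  67. ] ang 89.7 -> -0.3
px (478, 144) xy 540.0 23.6 size [85.8 81.7] ang 2.5 -> 2.5
px (257, 135) xy 549.2 268.4 size [104.6  93.3] ang 82.0 -> -8.0
px (378, 123) xy 560.7 139.5 size [105.   85.7] ang 81.9 -> -8.1
```

View pics/w3.png

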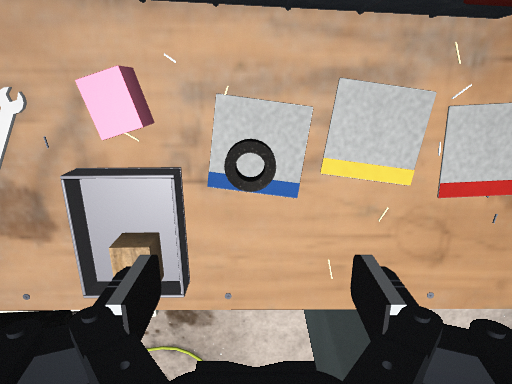

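Block is in the tray at (135,255); the tape is at (250,165) and the pink block stays at (115,102). Grasping the tape.

Call:
arm_command(deltas=[{"hand": 85, "tx": -3, "ty": -6, "tz": 40, "wx": 0, "wy": 0, "wz": 0}, {"hand": 85, "tx": 0, "ty": 0, "tz": 50, "wx": 0, "wy": 0, "wz": 0}, {"hand": 85, "tx": 0, "ty": 0, "tz": 50, "wx": 0, "wy": 0, "wz": 0}, {"hand": 85, "tx": 0, "ty": 0, "tz": 42, "wx": 0, "wy": 0, "wz": 0}, {"hand": 85, "tx": 0, "ty": 0, "tz": 20, "wx": 0, "wy": 0, "wz": 0}, {"hand": 85, "tx": 0, "ty": 0, "tz": 0, "wx": 0, "wy": 0, "wz": 0}])

```text
clock: 8.78
eef_pos: [517.1, 282.4, -2.0]
tcp_rot: [3.141, 0.001, 0.001]
contact_force: [-0.7, 0.6, 0.3]
opening: 0.996
grasp_force: 0.0
```

Call:
arm_command(deltas=[{"hand": 40, "tx": 0, "ty": 0, "tz": 0, "wx": 0, "wy": 0, "wz": 0}, {"hand": 40, "tx": 0, "ty": 0, "tz": 0, "wx": 0, "wy": 0, "wz": 0}, {"hand": 40, "tx": 0, "ty": 0, "tz": 0, "wx": 0, "wy": 0, "wz": 0}, {"hand": 40, "tx": 0, "ty": 0, "tz": 0, "wx": 0, "wy": 0, "wz": 0}, {"hand": 40, "tx": 0, "ty": 0, "tz": -20, "wx": 0, "wy": 0, "wz": 0}, {"hand": 40, "tx": 0, "ty": 0, "tz": -40, "wx": 0, "wy": 0, "wz": 0}, {"hand": 40, "tx": 0, "ty": 0, "tz": -40, "wx": 0, "wy": 0, "wz": 0}])

```text
clock: 9.65
eef_pos: [517.9, 282.0, 100.5]
tcp_rot: [-3.141, -0.0, -0.0]
contact_force: [0.9, -0.2, -0.1]
opening: 0.462
grasp_force: 0.0
```

Run:
```python
from m import *
st();f=grab('wrist','w4.png'); h=local(f['image'])
k=cv2.inRange(h,(0,0,0),(180,255,70)); k[250:]=0
print('dark');rects(f,k,23,500)
```

```text
t 9.7 tcp [517.9 282.  100.5] rpy [-3.141 -0.    -0.   ] q [0.5  0.42 1.8  0.   0.93 2.07] F [ 0.9 -0.2 -0.1] op 39.4 g 0.0
dark
px (19, 228) xy 486.7 472.8 size [37.  22.2] ang 0.2 -> 0.2
px (101, 203) xy 493.7 418.2 size [129.2  51. ] ang 90.0 -> -0.0
px (259, 187) xy 521.5 279.2 size [54.6 56.7] ang 90.0 -> -0.0
```

View pics/w4.png

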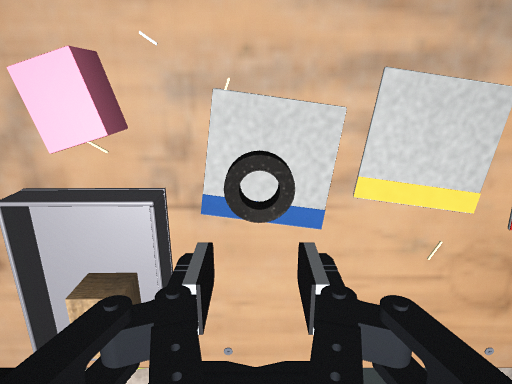

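The tape is unmoved at (259,187): I lifted before the fingers had closed. Retrying with a longer wait.

Call:
arm_command(deltas=[{"hand": 85, "tx": 3, "ty": 3, "tz": 0, "wx": 0, "wy": 0, "wz": 0}, {"hand": 85, "tx": 0, "ty": 0, "tz": 0, "wx": 0, "wy": 0, "wz": 0}, {"hand": 85, "tx": 0, "ty": 0, "tz": 0, "wx": 0, "wy": 0, "wz": 0}, {"hand": 85, "tx": 0, "ty": 0, "tz": 0, "wx": 0, "wy": 0, "wz": 0}, {"hand": 85, "tx": 0, "ty": 0, "tz": 45, "wx": 0, "wy": 0, "wz": 0}, {"hand": 85, "tx": 0, "ty": 0, "tz": 40, "wx": 0, "wy": 0, "wz": 0}, {"hand": 85, "tx": 0, "ty": 0, "tz": 15, "wx": 0, "wy": 0, "wz": 0}, {"hand": 85, "tx": 0, "ty": 0, "tz": 2, "wx": 0, "wy": 0, "wz": 0}])

```text
clock: 10.7
eef_pos: [520.5, 278.9, -4.4]
tcp_rot: [3.141, 0.002, -0.0]
contact_force: [0.8, -0.5, 0.2]
opening: 0.996
grasp_force: 0.0
```

Call:
arm_command(deltas=[{"hand": 40, "tx": 0, "ty": 0, "tz": 0, "wx": 0, "wy": 0, "wz": 0}, {"hand": 40, "tx": 0, "ty": 0, "tz": 0, "wx": 0, "wy": 0, "wz": 0}, {"hand": 40, "tx": 0, "ty": 0, "tz": 0, "wx": 0, "wy": 0, "wz": 0}, {"hand": 40, "tx": 0, "ty": 0, "tz": 0, "wx": 0, "wy": 0, "wz": 0}, {"hand": 40, "tx": 0, "ty": 0, "tz": 0, "wx": 0, "wy": 0, "wz": 0}, {"hand": 40, "tx": 0, "ty": 0, "tz": 0, "wx": 0, "wy": 0, "wz": 0}, {"hand": 40, "tx": 0, "ty": 0, "tz": 0, "wx": 0, "wy": 0, "wz": 0}])

```text
clock: 11.58
eef_pos: [520.9, 279.0, -3.8]
tcp_rot: [3.142, 0.0, -0.0]
contact_force: [0.3, -0.1, -0.6]
opening: 0.469
grasp_force: 0.0
```

Run:
```python
from m import *
st();f=grab('wrist','w5.png'); h=local(f['image'])
k=cv2.inRange(h,(0,0,0),(180,255,70)); k[300:]=0
print('dark');rects(f,k,23,300)
```

```text
t 11.6 tcp [520.9 279.   -3.8] rpy [ 3.142  0.    -0.   ] q [0.49 0.57 1.85 0.   0.73 2.06] F [ 0.3 -0.1 -0.6] op 40.1 g 0.0
dark
px (177, 289) xy 505.6 319.1 size [20.7 16. ] ang 90.0 -> -0.0
px (333, 285) xy 506.9 238.8 size [20.8 18.8] ang 90.0 -> -0.0
px (68, 266) xy 511.6 373.7 size [63.2 28. ] ang 90.0 -> -0.0
px (255, 258) xy 525.1 279.0 size [58.9 55.1] ang 90.0 -> -0.0
```

View pics/w5.png

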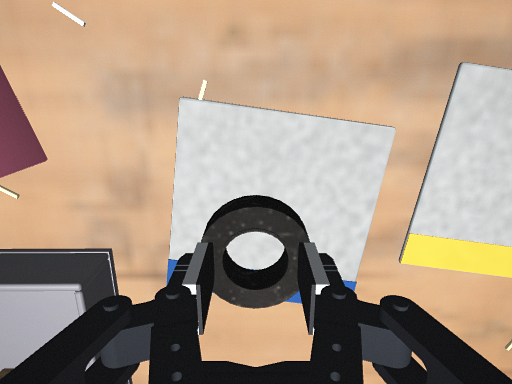

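Run:
```python
from m import *
f=grab('wrist')
for z in range(-5,50,10):
  print(z,[proj(f,(x,279+y,z)).round(0).tolist() for x in (510,521,532) for y in (20,)])
print(proj(f,(520,279+28,23)),proj(f,(520,279-28,23)))
```

```text
-5 [[220.0, 250.0], [220.0, 233.0], [219.0, 215.0]]
5 [[219.0, 259.0], [218.0, 241.0], [217.0, 222.0]]
15 [[217.0, 269.0], [216.0, 250.0], [215.0, 230.0]]
25 [[214.0, 280.0], [213.0, 260.0], [212.0, 239.0]]
35 [[212.0, 292.0], [211.0, 271.0], [210.0, 249.0]]
45 [[209.0, 306.0], [208.0, 283.0], [206.0, 260.0]]
[197.35146569 259.38362327] [313.48446914 259.32546297]
```

```bash
python3 -c "
import cv2;i=cv2.imread('pics/w5.png')[180:350,150:360];cv2.imwrite('pics/w5c.png',cv2.resize(i,None,fx=3.5,fy=3.5,interpolation=cv2.INTER_CUBIC))"
```

```text
(no output)
```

View pics/w5c.png

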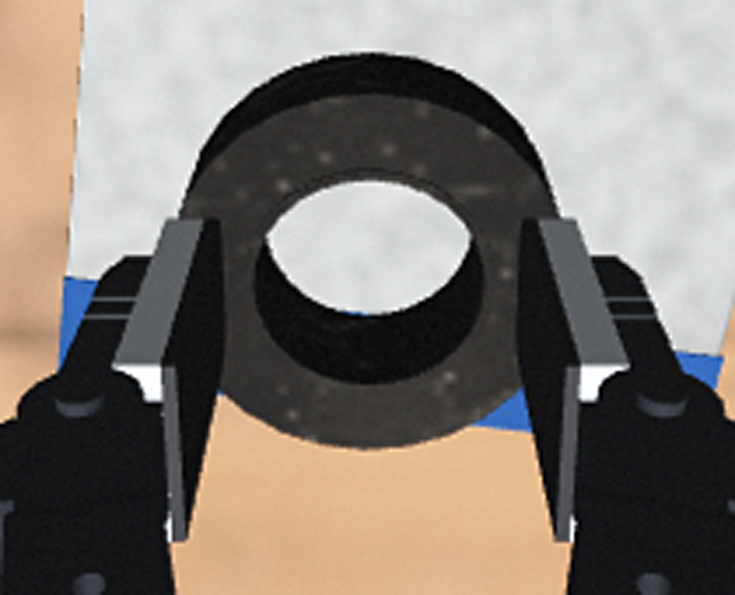

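The crop shows the tips are above the roll: pad tips at (213,243) come out near z≈28 with the TCP at -4. So I need to go lower. Opening and descending in small steps with force checks.

Call:
arm_command(deltas=[{"hand": 72, "tx": 0, "ty": 0, "tz": 0, "wx": 0, "wy": 0, "wz": 0}, {"hand": 72, "tx": 0, "ty": 0, "tz": 0, "wx": 0, "wy": 0, "wz": 0}, {"hand": 72, "tx": 0, "ty": 0, "tz": 0, "wx": 0, "wy": 0, "wz": 0}, {"hand": 72, "tx": 0, "ty": 0, "tz": 0, "wx": 0, "wy": 0, "wz": 0}, {"hand": 72, "tx": 0, "ty": 0, "tz": 5, "wx": 0, "wy": 0, "wz": 0}, {"hand": 72, "tx": 0, "ty": 0, "tz": 5, "wx": 0, "wy": 0, "wz": 0}, {"hand": 72, "tx": 0, "ty": 0, "tz": 0, "wx": 0, "wy": 0, "wz": 0}])

```text
clock: 12.55
eef_pos: [520.5, 278.8, -14.4]
tcp_rot: [3.141, 0.001, -0.0]
contact_force: [0.7, -0.0, 0.3]
opening: 0.842
grasp_force: 0.0
```

Call:
arm_command(deltas=[{"hand": 72, "tx": 0, "ty": 0, "tz": 3, "wx": 0, "wy": 0, "wz": 0}, {"hand": 72, "tx": 0, "ty": 0, "tz": 0, "wx": 0, "wy": 0, "wz": 0}])

```text
clock: 12.8
eef_pos: [520.8, 279.0, -16.9]
tcp_rot: [3.141, 0.0, -0.0]
contact_force: [-0.1, 0.2, 0.6]
opening: 0.845
grasp_force: 0.0
```

Run:
```python
from m import *
st();f=grab('wrist','w6.png'); i=f['image'][150:370,130:380]
cv2.imwrite('pics/w6c.png',cv2.cvtColor(cv2.resize(i,None,fx=2.5,fy=2.5,interpolation=cv2.INTER_CUBIC),cv2.COLOR_RGB2BGR))
```

```text
t 12.8 tcp [520.8 279.  -16.9] rpy [ 3.141  0.    -0.   ] q [ 0.49  0.59  1.85 -0.    0.71  2.06] F [-0.1  0.2  0.6] op 72.2 g 0.0
```

View pics/w6c.png

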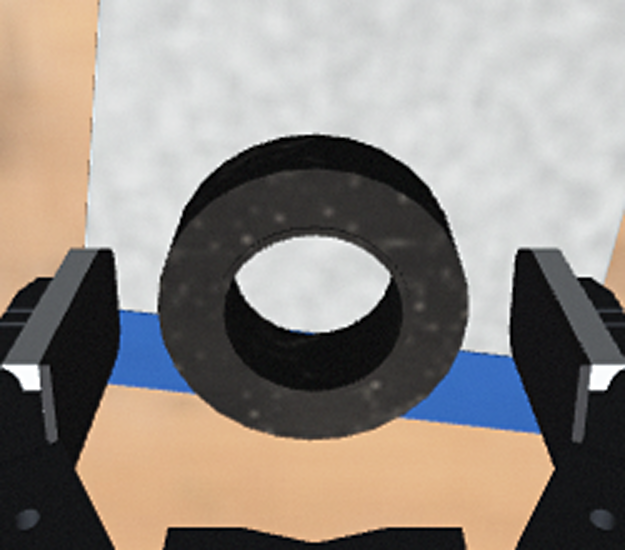

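Pads straddle the roll nicely, with no contact yet. Going 5 mm lower and closing.

Call:
arm_command(deltas=[{"hand": 72, "tx": 0, "ty": 0, "tz": 3, "wx": 0, "wy": 0, "wz": 0}, {"hand": 72, "tx": 0, "ty": 0, "tz": 2, "wx": 0, "wy": 0, "wz": 0}, {"hand": 72, "tx": 0, "ty": 0, "tz": 0, "wx": 0, "wy": 0, "wz": 0}, {"hand": 50, "tx": 0, "ty": 0, "tz": 0, "wx": 0, "wy": 0, "wz": 0}, {"hand": 50, "tx": 0, "ty": 0, "tz": 0, "wx": 0, "wy": 0, "wz": 0}, {"hand": 50, "tx": 0, "ty": 0, "tz": 0, "wx": 0, "wy": 0, "wz": 0}, {"hand": 50, "tx": 0, "ty": 0, "tz": 0, "wx": 0, "wy": 0, "wz": 0}, {"hand": 50, "tx": 0, "ty": 0, "tz": 0, "wx": 0, "wy": 0, "wz": 0}])

```text
clock: 13.85
eef_pos: [520.9, 279.1, -20.7]
tcp_rot: [-3.142, -0.0, -0.0]
contact_force: [-3.6, -1.8, 11.4]
opening: 0.606
grasp_force: 100.3
```

Call:
arm_command(deltas=[{"hand": 45, "tx": 0, "ty": 0, "tz": -20, "wx": 0, "wy": 0, "wz": 0}, {"hand": 45, "tx": 0, "ty": 0, "tz": -40, "wx": 0, "wy": 0, "wz": 0}, {"hand": 45, "tx": 0, "ty": 0, "tz": -40, "wx": 0, "wy": 0, "wz": 0}, {"hand": 45, "tx": -13, "ty": -34, "tz": 0, "wx": 0, "wy": 0, "wz": 0}, {"hand": 45, "tx": -13, "ty": -34, "tz": 0, "wx": 0, "wy": 0, "wz": 0}, {"hand": 45, "tx": -13, "ty": -34, "tz": 0, "wx": 0, "wy": 0, "wz": 0}, {"hand": 45, "tx": -13, "ty": -34, "tz": 0, "wx": 0, "wy": 0, "wz": 0}, {"hand": 45, "tx": 0, "ty": 0, "tz": 0, "wx": 0, "wy": 0, "wz": 0}])

```text
clock: 14.85
eef_pos: [468.3, 417.4, 79.4]
tcp_rot: [-3.14, -0.001, 0.002]
contact_force: [-0.2, 0.5, 0.0]
opening: 0.601
grasp_force: 104.6
```

Call:
arm_command(deltas=[{"hand": 45, "tx": 0, "ty": 0, "tz": 40, "wx": 0, "wy": 0, "wz": 0}, {"hand": 45, "tx": 0, "ty": 0, "tz": 40, "wx": 0, "wy": 0, "wz": 0}, {"hand": 45, "tx": 0, "ty": 0, "tz": 14, "wx": 0, "wy": 0, "wz": 0}, {"hand": 66, "tx": 0, "ty": 0, "tz": 0, "wx": 0, "wy": 0, "wz": 0}, {"hand": 66, "tx": 0, "ty": 0, "tz": 0, "wx": 0, "wy": 0, "wz": 0}, {"hand": 66, "tx": 0, "ty": 0, "tz": 0, "wx": 0, "wy": 0, "wz": 0}, {"hand": 66, "tx": 0, "ty": 0, "tz": -50, "wx": 0, "wy": 0, "wz": 0}, {"hand": 66, "tx": 0, "ty": 0, "tz": -50, "wx": 0, "wy": 0, "wz": 0}])

```text
clock: 15.85
eef_pos: [468.8, 415.0, 86.0]
tcp_rot: [3.142, 0.0, -0.0]
contact_force: [0.8, -0.4, 0.9]
opening: 0.773
grasp_force: 0.0
```

Call:
arm_command(deltas=[{"hand": 66, "tx": 0, "ty": 0, "tz": -50, "wx": 0, "wy": 0, "wz": 0}, {"hand": 66, "tx": 0, "ty": 0, "tz": -50, "wx": 0, "wy": 0, "wz": 0}, {"hand": 66, "tx": 0, "ty": 50, "tz": -50, "wx": 0, "wy": 0, "wz": 0}, {"hand": 66, "tx": 0, "ty": 55, "tz": 0, "wx": 0, "wy": 0, "wz": 0}, {"hand": 66, "tx": 0, "ty": 55, "tz": 0, "wx": 0, "wy": 0, "wz": 0}, {"hand": 66, "tx": 0, "ty": 55, "tz": 0, "wx": 0, "wy": 0, "wz": 0}, {"hand": 66, "tx": 0, "ty": 55, "tz": 0, "wx": 0, "wy": 0, "wz": 0}, {"hand": 66, "tx": 0, "ty": 55, "tz": 0, "wx": 0, "wy": 0, "wz": 0}])

```text
clock: 16.85
eef_pos: [468.9, 94.3, 229.6]
tcp_rot: [-3.141, -0.002, 0.0]
contact_force: [1.4, -0.6, 0.3]
opening: 0.775
grasp_force: 0.0
```

Call:
arm_command(deltas=[{"hand": 66, "tx": 0, "ty": 55, "tz": 0, "wx": 0, "wy": 0, "wz": 0}, {"hand": 66, "tx": 0, "ty": 55, "tz": 0, "wx": 0, "wy": 0, "wz": 0}, {"hand": 66, "tx": 0, "ty": 55, "tz": 0, "wx": 0, "wy": 0, "wz": 0}, {"hand": 66, "tx": 0, "ty": 55, "tz": 0, "wx": 0, "wy": 0, "wz": 0}, {"hand": 66, "tx": 0, "ty": 50, "tz": 0, "wx": 0, "wy": 0, "wz": 0}, {"hand": 66, "tx": 0, "ty": 0, "tz": 0, "wx": 0, "wy": 0, "wz": 0}])

```text
clock: 17.6
eef_pos: [468.8, -177.1, 229.4]
tcp_rot: [3.14, -0.002, -0.004]
contact_force: [0.1, -0.3, 0.1]
opening: 0.775
grasp_force: 0.0
```

Run:
```python
from m import *
st();f=grab('wrist','w7.png'); h=local(f['image'])
for k,m in colmask(h).items(): print(k); rects(f,m,16,1000)
t=grab('top')
c=np.array(t['image'][170:290,100:370])
a=cv2.resize(c,(800,356),interpolation=cv2.INTER_CUBIC)
cv2.imwrite('pics/w7b.png',cv2.cvtColor(np.vstack([cv2.resize(f['image'],(800,600))[:440],a[:160]]),cv2.COLOR_RGB2BGR))
```

```text
t 17.6 tcp [ 468.8 -177.1  229.4] rpy [ 3.14e+00 -2.00e-03 -4.00e-03] q [-0.36  0.13  1.87 -0.    1.14  1.21] F [ 0.1 -0.3  0.1] op 66.2 g 0.0
blue
px (216, 36) xy 595.4 -136.6 size [88.3 70. ] ang 89.8 -> -0.2
yellow
px (309, 66) xy 564.3 -235.9 size [89.5 89.4] ang 85.5 -> -4.5
red
px (98, 138) xy 490.4 3.3 size [ 16.6 101.2] ang 2.5 -> 2.5
px (419, 59) xy 574.3 -351.6 size [89.2 89.1] ang 6.1 -> 6.1
```

View pics/w7b.png

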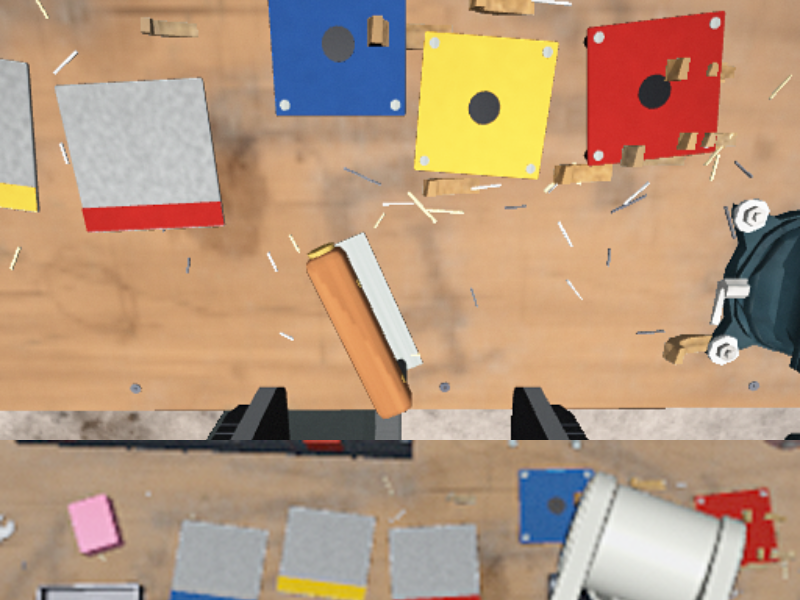

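The wrist view shows the trowel with its blade's right corners at 800-scale (365,234) and (421,362), and the handle end at (322,250). The blue plate has been knocked, its lower edge now at rows ~115 (x≈605); yellow and red are in place. Working out the trowel from the blade corners and the handle mask.

Run:
```python
from m import *
f=grab('wrist'); h=local(f['image'])
A=onz(f,365*.64,234*.64,3); B=onz(f,421*.64,362*.64,3)
d=(A-B)[:2]; print('blade edge',A.round(1),B.round(1),np.hypot(*d).round(1),'yaw',np.degrees(np.arctan2(d[1],d[0])).round(1))
u=d/np.hypot(*d); n=np.array([-u[1],u[0]]); print('origin from blade',A[:2]-50*u+21*n, B[:2]+70*u+21*n)
k=cv2.inRange(h,(5,150,60),(18,255,235)); k[:140]=0;k[265:]=0; k[:,:185]=0;k[:,270:]=0
rects(f,k,82,500); rects(f,k,70,500)
ct=max(cv2.findContours(k,0,1)[0],key=cv2.contourArea)
p=cv2.approxPolyDP(cv2.convexHull(ct),3,True)[:,0]
for q in p: print(q,onz(f,*q,82)[:2].round(1),onz(f,*q,70)[:2].round(1))
t=grab('top')
```

```text
blade edge [ 473.7 -148.2    3. ] [ 366.4 -192.3    3. ] 116.0 yaw 22.3
origin from blade [ 419.45668213 -147.75313841] [ 423.16741863 -146.22800475]
px (238, 220) xy 421.2 -153.1 size [121.7  26.3] ang 22.6 -> 22.6
px (238, 220) xy 416.4 -152.3 size [126.3  27.3] ang 22.6 -> 22.6
[217 158] [ 480.5 -137.2] [ 478.  -135.8]
[223 161] [ 477.5 -142.9] [ 474.9 -141.7]
[264 250] [ 381.5 -183.2] [ 375.2 -183.5]
[265 259] [ 370.8 -184.3] [ 364.1 -184.7]
[257 264] [ 364.8 -175.8] [ 357.8 -175.8]
[244 263] [ 366.  -161.8] [ 359.1 -161.4]
[199 170] [ 468.6 -119.2] [ 465.6 -117.1]
```

Call:
arm_command(deltas=[{"hand": 66, "tx": -45, "ty": -27, "tz": 20, "wx": 0, "wy": 0, "wz": 0}, {"hand": 66, "tx": 0, "ty": 0, "tz": 40, "wx": 0, "wy": 0, "wz": -0.13}, {"hand": 66, "tx": 0, "ty": 0, "tz": 40, "wx": 0, "wy": 0, "wz": -0.13}, {"hand": 66, "tx": 0, "ty": 0, "tz": 30, "wx": 0, "wy": 0, "wz": -0.13}, {"hand": 66, "tx": 0, "ty": 0, "tz": 0, "wx": 0, "wy": 0, "wz": 0}])

```text
clock: 18.42
eef_pos: [422.3, -145.4, 97.1]
tcp_rot: [-3.139, 0.003, 0.391]
contact_force: [0.1, 0.0, 0.4]
opening: 0.766
grasp_force: 0.0
```

Run:
```python
from m import *
st();f=grab('wrist','w8.png');h=local(f['image'])
k=cv2.inRange(h,(5,150,60),(18,255,235)); k[:,:150]=0;k[:,360:]=0
print('handle');rects(f,k,82,1500)
for k,m in colmask(h).items(): print(k); rects(f,m,16,1000)
cv2.imwrite('pics/w8.png',cv2.cvtColor(f['image'],cv2.COLOR_RGB2BGR))
```

```text
t 18.4 tcp [ 422.3 -145.4   97.1] rpy [-3.139e+00  3.000e-03  3.910e-01] q [-0.34  0.23  2.1   0.    0.82  0.84] F [0.1 0.  0.4] op 65.4 g 0.0
handle
px (261, 219) xy 420.1 -150.4 size [121.1  24.9] ang 22.8 -> 22.8
blue
px (357, 9) xy 561.1 -159.2 size [18.7 54.6] ang 22.4 -> 22.4
yellow
px (448, 60) xy 563.9 -235.6 size [89.7 89.5] ang 85.6 -> -4.4
red
px (91, 25) xy 489.0 3.5 size [ 16.4 100.2] ang 2.6 -> 2.6
```

View pics/w8.png

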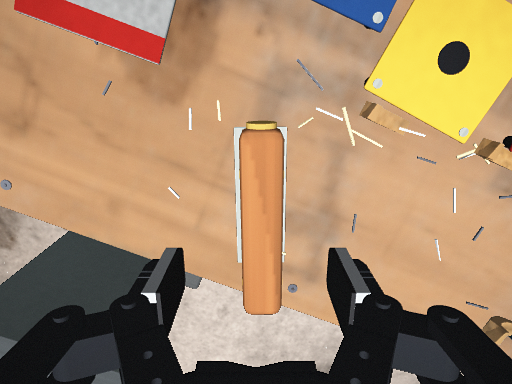

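Handle is square between the fingers at (261,219), about 4 mm off to tool +y. Correcting, descending and closing.

Call:
arm_command(deltas=[{"hand": 66, "tx": 0, "ty": 3.5, "tz": 20, "wx": 0, "wy": 0, "wz": 0}, {"hand": 66, "tx": 0, "ty": 0, "tz": 25, "wx": 0, "wy": 0, "wz": 0}, {"hand": 66, "tx": 0, "ty": 0, "tz": 22, "wx": 0, "wy": 0, "wz": 0}, {"hand": 66, "tx": 0, "ty": 0, "tz": 0, "wx": 0, "wy": 0, "wz": 0}], squeeze=115)

```text
clock: 18.98
eef_pos: [425.3, -150.0, 31.9]
tcp_rot: [-3.141, 0.0, 0.388]
contact_force: [-0.3, -0.4, -0.1]
opening: 0.776
grasp_force: 0.0
```

Call:
arm_command(deltas=[{"hand": 8, "tx": 0, "ty": 0, "tz": 0, "wx": 0, "wy": 0, "wz": 0}, {"hand": 8, "tx": 0, "ty": 0, "tz": 0, "wx": 0, "wy": 0, "wz": 0}, {"hand": 8, "tx": 0, "ty": 0, "tz": 0, "wx": 0, "wy": 0, "wz": 0}, {"hand": 8, "tx": 0, "ty": 0, "tz": 0, "wx": 0, "wy": 0, "wz": 0}, {"hand": 8, "tx": 0, "ty": 0, "tz": 0, "wx": 0, "wy": 0, "wz": 0}, {"hand": 8, "tx": 0, "ty": 0, "tz": 0, "wx": 0, "wy": 0, "wz": 0}, {"hand": 8, "tx": 0, "ty": 0, "tz": 0, "wx": 0, "wy": 0, "wz": 0}, {"hand": 8, "tx": 0, "ty": 0, "tz": 0, "wx": 0, "wy": 0, "wz": 0}])

```text
clock: 19.98
eef_pos: [425.9, -150.3, 32.9]
tcp_rot: [3.141, -0.001, 0.389]
contact_force: [-1.8, 4.0, 13.2]
opening: 0.274
grasp_force: 112.3
```

Call:
arm_command(deltas=[{"hand": 8, "tx": 0, "ty": 0, "tz": -20, "wx": 0, "wy": 0, "wz": 0}, {"hand": 8, "tx": 0, "ty": 0, "tz": -50, "wx": 0, "wy": 0, "wz": 0}, {"hand": 8, "tx": 0, "ty": 0, "tz": -60, "wx": 0, "wy": 0, "wz": 0}, {"hand": 8, "tx": 0, "ty": 0, "tz": -20, "wx": 0, "wy": 0, "wz": 0.13}, {"hand": 8, "tx": 0, "ty": 0, "tz": 0, "wx": 0, "wy": 0, "wz": 0.13}, {"hand": 8, "tx": 0, "ty": 0, "tz": 0, "wx": 0, "wy": 0, "wz": 0.13}, {"hand": 8, "tx": 45, "ty": -5, "tz": 0, "wx": 0, "wy": 0, "wz": 0}, {"hand": 8, "tx": 40, "ty": -5, "tz": 0, "wx": 0, "wy": 0, "wz": 0}])

```text
clock: 20.98
eef_pos: [511.3, -140.3, 182.2]
tcp_rot: [3.141, -0.001, -0.001]
contact_force: [0.7, -0.5, -2.4]
opening: 0.279
grasp_force: 113.5
```

Call:
arm_command(deltas=[{"hand": 8, "tx": 0, "ty": 0, "tz": 0, "wx": 0, "wy": 0, "wz": 0}, {"hand": 8, "tx": 0, "ty": 0, "tz": 0, "wx": 0, "wy": 0, "wz": 0}])

```text
clock: 21.22
eef_pos: [509.2, -140.2, 181.3]
tcp_rot: [-3.141, 0.001, -0.0]
contact_force: [-0.7, -0.3, -1.9]
opening: 0.278
grasp_force: 113.5
```

Run:
```python
from m import *
s=st();f=grab('wrist','w9.png');h=local(f['image'])
for k,m in colmask(h).items(): print(k); rects(f,m,16,1000)
k=cv2.inRange(h,(5,150,60),(18,255,235)); k[:,:150]=0;k[:,360:]=0;k[:60]=0
z=s['eef_pos'][2]-33+82
print('handle');rects(f,k,z,1500)
# chip test: rebuild the w2 and w7 cameras (yaw 0)
W=np.array(f['world_to_cam']);R=W[:3,:3];o=-R.T@W[:3,3]-s['eef_pos'];print('cam off',o)
def rr(tcp,u,v):
    p=np.linalg.solve(np.array(f['mtx']),[u,v,1.]);return tcp+o,R.T@np.array([p[0],-p[1],-p[2]])
for zz in (8,16,20):
  for tcp,u,v in (((529.2,8.2,254),415,83),((468.8,-177.1,229.4),241,20)):
    c,d=rr(np.array(tcp),u,v);print(zz,(c+d*(zz-c[2])/d[2]).round())
```

```text
t 21.2 tcp [ 509.2 -140.2  181.3] rpy [-3.141e+00  1.000e-03 -0.000e+00] q [-0.27  0.23  1.86 -0.    1.05  1.3 ] F [-0.7 -0.3 -1.9] op 23.7 g 113.5
blue
px (252, 63) xy 604.9 -136.9 size [89.1 88.7] ang 89.8 -> -0.2
yellow
px (353, 107) xy 564.3 -235.8 size [89.5 89.5] ang 85.5 -> -4.5
red
px (118, 181) xy 491.9 3.9 size [ 16.6 100.9] ang 2.5 -> 2.5
px (469, 101) xy 574.1 -349.4 size [89.1 86.2] ang 6.3 -> 6.3
handle
px (255, 239) xy 516.5 -140.1 size [97.9 24.7] ang 0.5 -> 0.5
cam off [ 7.96637500e+01 -9.59801081e-02  1.69776815e+02]
8 [ 610. -181.    8.]
8 [ 612. -162.    8.]
16 [ 610. -177.   16.]
16 [ 611. -162.   16.]
20 [ 610. -175.   20.]
20 [ 611. -162.   20.]
```

Blue is now at (604.9,-136.9), close to the prong ends (x≈643), so I'll take yellow first.

Call:
arm_command(deltas=[{"hand": 8, "tx": -29, "ty": 43.5, "tz": 0, "wx": 0, "wy": 0, "wz": 0}, {"hand": 8, "tx": -29, "ty": 43.5, "tz": 0, "wx": 0, "wy": 0, "wz": 0}, {"hand": 8, "tx": 0, "ty": 0, "tz": 45, "wx": 0, "wy": 0, "wz": 0.077}, {"hand": 8, "tx": 0, "ty": 0, "tz": 45, "wx": 0, "wy": 0, "wz": 0}, {"hand": 8, "tx": 0, "ty": 0, "tz": 45, "wx": 0, "wy": 0, "wz": 0}, {"hand": 8, "tx": 0, "ty": 0, "tz": 5, "wx": 0, "wy": 0, "wz": 0}, {"hand": 8, "tx": 0, "ty": 0, "tz": 0, "wx": 0, "wy": 0, "wz": 0}])

```text
clock: 22.15
eef_pos: [452.2, -227.6, 42.4]
tcp_rot: [3.141, -0.0, -0.077]
contact_force: [0.7, 0.4, -2.0]
opening: 0.279
grasp_force: 113.6
```

Call:
arm_command(deltas=[{"hand": 8, "tx": 0, "ty": 0, "tz": 5, "wx": 0, "wy": 0, "wz": 0}, {"hand": 8, "tx": 0, "ty": 0, "tz": 0, "wx": 0, "wy": 0, "wz": 0}])

```text
clock: 22.4
eef_pos: [452.8, -227.6, 37.4]
tcp_rot: [3.141, -0.002, -0.077]
contact_force: [0.3, -0.1, -2.4]
opening: 0.277
grasp_force: 113.7
```

Call:
arm_command(deltas=[{"hand": 8, "tx": 0, "ty": 0, "tz": 3, "wx": 0, "wy": 0, "wz": 0}, {"hand": 8, "tx": 0, "ty": 0, "tz": 0, "wx": 0, "wy": 0, "wz": 0}])

```text
clock: 22.65
eef_pos: [452.2, -227.3, 33.6]
tcp_rot: [3.142, -0.0, -0.077]
contact_force: [0.0, 0.6, -2.1]
opening: 0.279
grasp_force: 113.7
```

Call:
arm_command(deltas=[{"hand": 8, "tx": 0, "ty": 0, "tz": 2, "wx": 0, "wy": 0, "wz": 0}, {"hand": 8, "tx": 0, "ty": 0, "tz": 0, "wx": 0, "wy": 0, "wz": 0}])

```text
clock: 22.9
eef_pos: [452.3, -227.3, 32.9]
tcp_rot: [-3.142, -0.0, -0.077]
contact_force: [-4.9, 4.0, 18.8]
opening: 0.28
grasp_force: 116.7
```

Bench contact is at TCP z≈33.3. Rising 4 mm and sliding in.

Call:
arm_command(deltas=[{"hand": 8, "tx": 0, "ty": 0, "tz": -6, "wx": 0, "wy": 0, "wz": 0}, {"hand": 8, "tx": 10, "ty": 0, "tz": 0, "wx": 0, "wy": 0, "wz": 0}, {"hand": 8, "tx": 12, "ty": 0, "tz": 0, "wx": 0, "wy": 0, "wz": 0}, {"hand": 8, "tx": 12, "ty": 0, "tz": 0, "wx": 0, "wy": 0, "wz": 0}, {"hand": 8, "tx": 10, "ty": 0, "tz": 0, "wx": 0, "wy": 0, "wz": 0}, {"hand": 8, "tx": 0, "ty": 0, "tz": 0, "wx": 0, "wy": 0, "wz": 0}])

```text
clock: 23.65
eef_pos: [496.9, -230.8, 37.3]
tcp_rot: [3.141, -0.0, -0.077]
contact_force: [-0.3, 0.6, -1.3]
opening: 0.276
grasp_force: 113.7
```

Run:
```python
from m import *
st();f=grab('wrist','w10.png');h=local(f['image'])
for k,m in colmask(h).items(): print(k); rects(f,m,16,2000)
# hook stand from w2 pose & top
t=grab('top')
```

```text
t 23.6 tcp [ 496.9 -230.8   37.3] rpy [ 3.141 -0.    -0.077] q [-0.44  0.45  1.93 -0.    0.76  1.21] F [-0.3  0.6 -1.3] op 23.6 g 113.7
blue
px (74, 66) xy 593.1 -137.4 size [89.7 66.8] ang 89.7 -> -0.3
yellow
px (255, 100) xy 564.4 -236.0 size [89.3 88.5] ang 85.6 -> -4.4
red
px (449, 74) xy 572.2 -341.5 size [87.5 69.9] ang 6.2 -> 6.2
```

Call:
arm_command(deltas=[{"hand": 8, "tx": 15, "ty": 0, "tz": 0, "wx": 0, "wy": 0, "wz": 0}, {"hand": 8, "tx": 15, "ty": 0, "tz": 0, "wx": 0, "wy": 0, "wz": 0}, {"hand": 8, "tx": 15, "ty": 0, "tz": 0, "wx": 0, "wy": 0, "wz": 0}, {"hand": 8, "tx": 15, "ty": 0, "tz": 0, "wx": 0, "wy": 0, "wz": 0}, {"hand": 8, "tx": 9, "ty": 0, "tz": 0, "wx": 0, "wy": 0, "wz": 0}, {"hand": 8, "tx": 0, "ty": 0, "tz": 0, "wx": 0, "wy": 0, "wz": 0}])

```text
clock: 24.5
eef_pos: [565.4, -236.1, 37.3]
tcp_rot: [3.142, -0.0, -0.077]
contact_force: [-0.5, 0.7, -1.8]
opening: 0.279
grasp_force: 113.7
```

Call:
arm_command(deltas=[{"hand": 8, "tx": 0, "ty": 0, "tz": -8, "wx": 0, "wy": 0, "wz": 0}, {"hand": 8, "tx": 0, "ty": 0, "tz": -8, "wx": 0, "wy": 0, "wz": 0}, {"hand": 8, "tx": 0, "ty": 0, "tz": -15, "wx": 0, "wy": 0, "wz": 0}, {"hand": 8, "tx": 0, "ty": 0, "tz": -20, "wx": 0, "wy": 0, "wz": 0}, {"hand": 8, "tx": 0, "ty": 0, "tz": -10, "wx": 0, "wy": 0, "wz": 0}, {"hand": 8, "tx": 0, "ty": 0, "tz": 0, "wx": 0, "wy": 0, "wz": 0}])

```text
clock: 25.25
eef_pos: [565.4, -236.4, 99.7]
tcp_rot: [3.141, -0.002, -0.077]
contact_force: [-0.4, -0.3, -3.2]
opening: 0.279
grasp_force: 113.8
```

```bash
cat >> m.py <<'E'
def carried(f,s,col):
    # plate carried on the trowel: top is 7 mm above blade underside (TCP z-33.3)
    z=s['eef_pos'][2]-33.3+7; h=local(f['image']); m=colmask(h)[col]
    cs=cv2.findContours(m,cv2.RETR_EXTERNAL,cv2.CHAIN_APPROX_NONE)[0]
    m2=np.zeros_like(m); cs=sorted(cs,key=cv2.contourArea)[-1:]
    cv2.drawContours(m2,cs,-1,255,-1)
    x,y,sz,a=rects(f,m2,z,500)[0]
    yaw=s['tcp_rot'][2];d=np.array([x,y])-s['eef_pos'][:2];c,sn=np.cos(yaw),np.sin(yaw)
    print('in tool: x',round(d@[c,sn],1),'left(+y trowel)',round(d@[-sn,c],1),'yaw plate deg',round((a+45)%90-45,1),'tool yaw deg',round(np.degrees(yaw),1))
E
python3 - <<'E'
from m import *
s=st();f=grab('wrist','w11.png');carried(f,s,'yellow')
E
```

```text
t 25.2 tcp [ 565.4 -236.4   99.7] rpy [ 3.141e+00 -2.000e-03 -7.700e-02] q [-0.4   0.45  1.75  0.    0.94  1.25] F [-0.4 -0.3 -3.2] op 23.8 g 113.8
px (202, 203) xy 568.4 -207.0 size [30.1 89.3] ang 85.5 -> -4.5
in tool: x 0.7 left(+y trowel) 29.5 yaw plate deg -4.5 tool yaw deg -4.4
```

Call:
arm_command(deltas=[{"hand": 8, "tx": -0.9, "ty": -8, "tz": 0, "wx": 0, "wy": 0, "wz": 0}, {"hand": 8, "tx": -1.8, "ty": -16, "tz": 0, "wx": 0, "wy": 0, "wz": 0}, {"hand": 8, "tx": -2.7, "ty": -24, "tz": 0, "wx": 0, "wy": 0, "wz": 0}, {"hand": 8, "tx": -3.7, "ty": -32, "tz": 0, "wx": 0, "wy": 0, "wz": 0}, {"hand": 8, "tx": -4.1, "ty": -36, "tz": 0, "wx": 0, "wy": 0, "wz": 0}, {"hand": 8, "tx": -4.1, "ty": -36, "tz": 0, "wx": 0, "wy": 0, "wz": 0}, {"hand": 8, "tx": -4.1, "ty": -36, "tz": 0, "wx": 0, "wy": 0, "wz": 0}, {"hand": 8, "tx": -4.1, "ty": -36, "tz": 0, "wx": 0, "wy": 0, "wz": 0}])

```text
clock: 26.3
eef_pos: [555.8, -8.6, 98.1]
tcp_rot: [-3.141, 0.001, -0.077]
contact_force: [0.1, 0.4, -2.5]
opening: 0.28
grasp_force: 113.7
```

Call:
arm_command(deltas=[{"hand": 8, "tx": -4.1, "ty": -36, "tz": 0, "wx": 0, "wy": 0, "wz": 0}, {"hand": 8, "tx": -4.1, "ty": -36, "tz": 0, "wx": 0, "wy": 0, "wz": 0}, {"hand": 8, "tx": -3.7, "ty": -32, "tz": 0, "wx": 0, "wy": 0, "wz": 0}, {"hand": 8, "tx": -2.7, "ty": -24, "tz": 0, "wx": 0, "wy": 0, "wz": 0.02}, {"hand": 8, "tx": -1.6, "ty": -14, "tz": 0, "wx": 0, "wy": 0, "wz": 0.022}, {"hand": 8, "tx": -0.9, "ty": -8, "tz": 0, "wx": 0, "wy": 0, "wz": 0.022}, {"hand": 8, "tx": 0, "ty": 0, "tz": 0, "wx": 0, "wy": 0, "wz": 0}, {"hand": 8, "tx": 0, "ty": 0, "tz": 0, "wx": 0, "wy": 0, "wz": 0}])

```text
clock: 27.3
eef_pos: [551.6, 139.8, 98.4]
tcp_rot: [3.141, 0.0, -0.141]
contact_force: [0.3, 0.4, -3.6]
opening: 0.283
grasp_force: 113.6
```

```bash
python3 - <<'E'
s=open('m.py').read()
i=s.index("    cs=cv2.find"); j=s.index("    x,y,sz,a=")
s=s[:i]+"""    z0=z; cs=[c for c in cv2.findContours(m,cv2.RETR_EXTERNAL,cv2.CHAIN_APPROX_NONE)[0] if cv2.contourArea(c)>150]
    cs=[c for c in cs if np.hypot(*(onz(f,*c[:,0].mean(0),z)[:2]-s['eef_pos'][:2]))<65]
    W=np.array([onz(f,*p[0],z)[:2] for c in cs for p in c],np.float32)
    (x,y),sz,a=cv2.minAreaRect(W); print('plate xy',round(x,1),round(y,1),'size',np.round(sz,1))
"""+s[s.index("    yaw=s['tcp"):]
open('m.py','w').write(s)
E
python3 - <<'E'
from m import *
s=st();f=grab('wrist','w12.png');carried(f,s,'yellow')
h=local(f['image'])
for k,m in colmask(h).items(): print(k); rects(f,m,4,300)
E
```

```text
t 27.3 tcp [551.6 139.8  98.4] rpy [ 3.141  0.    -0.141] q [ 0.25  0.39  1.85 -0.    0.91  1.96] F [ 0.3  0.4 -3.6] op 24.2 g 113.6
plate xy 552.2 139.5 size [89.6 89.3]
in tool: x 0.6 left(+y trowel) -0.2 yaw plate deg -8.1 tool yaw deg -8.1
blue
px (114, 267) xy 494.0 276.0 size [104.9  17.3] ang 81.9 -> -8.1
yellow
px (308, 202) xy 520.1 104.9 size [ 43.4 119.3] ang 81.9 -> -8.1
px (202, 203) xy 531.0 186.2 size [ 39.9 121.8] ang 78.3 -> -11.7
red
px (416, 234) xy 488.2 8.7 size [ 17.4 104.9] ang 2.4 -> 2.4
px (215, 5) xy 686.2 152.0 size [74.3  8.2] ang 81.9 -> -8.1
```

Call:
arm_command(deltas=[{"hand": 8, "tx": 0, "ty": 0, "tz": 18, "wx": 0, "wy": 0, "wz": 0}, {"hand": 8, "tx": 0, "ty": 0, "tz": 16, "wx": 0, "wy": 0, "wz": 0}, {"hand": 8, "tx": 0, "ty": 0, "tz": 10, "wx": 0, "wy": 0, "wz": 0}, {"hand": 8, "tx": 0, "ty": 0, "tz": 6, "wx": 0, "wy": 0, "wz": 0}, {"hand": 8, "tx": 0, "ty": 0, "tz": 4, "wx": 0, "wy": 0, "wz": 0}, {"hand": 8, "tx": 0, "ty": 0, "tz": 2.5, "wx": 0, "wy": 0, "wz": 0}, {"hand": 8, "tx": 0, "ty": 0, "tz": 0, "wx": 0, "wy": 0, "wz": 0}, {"hand": 8, "tx": 0, "ty": 0, "tz": 0, "wx": 0, "wy": 0, "wz": 0}])

```text
clock: 28.35
eef_pos: [552.1, 140.2, 42.3]
tcp_rot: [-3.141, -0.001, -0.141]
contact_force: [-0.3, -0.3, -2.6]
opening: 0.277
grasp_force: 113.8
```

Run:
```python
from m import *
s=st();f=grab('wrist','w13.png');carried(f,s,'yellow')
```

```text
t 28.4 tcp [552.1 140.2  42.3] rpy [-3.141e+00 -1.000e-03 -1.410e-01] q [ 0.25  0.47  1.88 -0.    0.79  1.96] F [-0.3 -0.3 -2.6] op 23.7 g 113.8
plate xy 550.9 140.4 size [99.1 91.2]
in tool: x -1.2 left(+y trowel) 0.0 yaw plate deg -8.4 tool yaw deg -8.1
```

Call:
arm_command(deltas=[{"hand": 8, "tx": -8, "ty": 0, "tz": 0, "wx": 0, "wy": 0, "wz": 0}, {"hand": 8, "tx": -18, "ty": 0, "tz": 0, "wx": 0, "wy": 0, "wz": 0}, {"hand": 8, "tx": -24, "ty": 0, "tz": 0, "wx": 0, "wy": 0, "wz": 0}, {"hand": 8, "tx": -24, "ty": 0, "tz": 0, "wx": 0, "wy": 0, "wz": 0}, {"hand": 8, "tx": -24, "ty": 0, "tz": 0, "wx": 0, "wy": 0, "wz": 0}, {"hand": 8, "tx": -18, "ty": 0, "tz": 0, "wx": 0, "wy": 0, "wz": 0}, {"hand": 8, "tx": -4, "ty": 0, "tz": -20, "wx": 0, "wy": 0, "wz": 0}, {"hand": 8, "tx": 0, "ty": 0, "tz": -40, "wx": 0, "wy": 0, "wz": 0}])

```text
clock: 29.4
eef_pos: [430.5, 156.7, 101.5]
tcp_rot: [3.14, 0.003, -0.141]
contact_force: [0.4, 0.4, -2.8]
opening: 0.276
grasp_force: 113.7
```

Run:
```python
from m import *
s=st();f=grab('wrist','w14.png');h=local(f['image'])
rects(f,colmask(h)['yellow'],20,300)
```

```text
t 29.4 tcp [430.5 156.7 101.5] rpy [ 3.14e+00  3.00e-03 -1.41e-01] q [0.35 0.24 2.07 0.   0.84 2.06] F [ 0.4  0.4 -2.8] op 23.6 g 113.7
px (254, 45) xy 531.5 143.4 size [98.9 61.5] ang 81.9 -> -8.1
```

Call:
arm_command(deltas=[{"hand": 8, "tx": 0, "ty": 0, "tz": 0, "wx": 0, "wy": 0, "wz": -0.141}, {"hand": 8, "tx": 3.1, "ty": 52, "tz": 0, "wx": 0, "wy": 0, "wz": 0}, {"hand": 8, "tx": 3.1, "ty": 52, "tz": 0, "wx": 0, "wy": 0, "wz": 0}, {"hand": 8, "tx": 3.1, "ty": 52, "tz": 0, "wx": 0, "wy": 0, "wz": 0}, {"hand": 8, "tx": 3.1, "ty": 52, "tz": 0, "wx": 0, "wy": 0, "wz": 0}, {"hand": 8, "tx": 3.1, "ty": 52, "tz": 0, "wx": 0, "wy": 0, "wz": 0}, {"hand": 8, "tx": 3.1, "ty": 52, "tz": 0, "wx": 0, "wy": 0, "wz": 0}, {"hand": 8, "tx": 3.1, "ty": 52, "tz": 0, "wx": 0, "wy": 0, "wz": 0}])

```text
clock: 30.45
eef_pos: [454.2, -208.4, 102.0]
tcp_rot: [3.141, -0.001, -0.0]
contact_force: [0.8, 0.6, -1.5]
opening: 0.279
grasp_force: 114.2
```

Call:
arm_command(deltas=[{"hand": 8, "tx": 3.1, "ty": 52, "tz": 0, "wx": 0, "wy": 0, "wz": 0}, {"hand": 8, "tx": 3.1, "ty": 52, "tz": 0, "wx": 0, "wy": 0, "wz": 0}, {"hand": 8, "tx": 3.1, "ty": 52, "tz": 0, "wx": 0, "wy": 0, "wz": 0}, {"hand": 8, "tx": 0, "ty": 0, "tz": 0, "wx": 0, "wy": 0, "wz": -0.107}, {"hand": 8, "tx": 0, "ty": 0, "tz": 0, "wx": 0, "wy": 0, "wz": 0}, {"hand": 8, "tx": 0, "ty": 0, "tz": 0, "wx": 0, "wy": 0, "wz": 0}])

```text
clock: 31.2
eef_pos: [463.6, -362.1, 101.8]
tcp_rot: [-3.141, 0.0, 0.105]
contact_force: [0.4, 0.5, -2.8]
opening: 0.282
grasp_force: 114.2
```

Run:
```python
from m import *
s=st();f=grab('wrist','w15.png');h=local(f['image'])
for k,m in colmask(h).items(): print(k); rects(f,m,16,300)
k=cv2.inRange(h,(5,150,60),(18,255,235)); k[:,:150]=0;k[:,360:]=0;k[:60]=0
print('handle');rects(f,k,s['eef_pos'][2]-33.3+82,1500)
```

```text
t 31.2 tcp [ 463.6 -362.1  101.8] rpy [-3.141  0.     0.105] q [-0.67  0.41  1.8   0.    0.93  0.8 ] F [ 0.4  0.5 -2.8] op 24.0 g 114.2
blue
yellow
red
px (256, 52) xy 563.3 -353.2 size [67.7 89. ] ang 6.2 -> 6.2
handle
```

Call:
arm_command(deltas=[{"hand": 8, "tx": 0, "ty": 1.5, "tz": 30, "wx": 0, "wy": 0, "wz": 0}, {"hand": 8, "tx": 0, "ty": 0, "tz": 24, "wx": 0, "wy": 0, "wz": 0}, {"hand": 8, "tx": 0, "ty": 0, "tz": 10.5, "wx": 0, "wy": 0, "wz": 0}, {"hand": 8, "tx": 0, "ty": 0, "tz": 0, "wx": 0, "wy": 0, "wz": 0}, {"hand": 8, "tx": 10, "ty": 0, "tz": 0, "wx": 0, "wy": 0, "wz": 0}, {"hand": 8, "tx": 15, "ty": 0, "tz": 0, "wx": 0, "wy": 0, "wz": 0}, {"hand": 8, "tx": 15, "ty": 0, "tz": 0, "wx": 0, "wy": 0, "wz": 0}, {"hand": 8, "tx": 10, "ty": 0, "tz": 0, "wx": 0, "wy": 0, "wz": 0}])

```text
clock: 32.25
eef_pos: [515.5, -359.1, 37.8]
tcp_rot: [3.141, -0.001, 0.107]
contact_force: [-0.1, -0.7, -2.4]
opening: 0.28
grasp_force: 114.3
```

Call:
arm_command(deltas=[{"hand": 8, "tx": 0, "ty": 0, "tz": 0, "wx": 0, "wy": 0, "wz": 0}])

```text
clock: 32.38
eef_pos: [514.8, -359.0, 37.5]
tcp_rot: [3.141, -0.0, 0.108]
contact_force: [0.0, -0.3, -2.0]
opening: 0.28
grasp_force: 114.3
```

Call:
arm_command(deltas=[{"hand": 8, "tx": 14, "ty": 0, "tz": 0, "wx": 0, "wy": 0, "wz": 0}, {"hand": 8, "tx": 15, "ty": 0, "tz": 0, "wx": 0, "wy": 0, "wz": 0}, {"hand": 8, "tx": 15, "ty": 0, "tz": 0, "wx": 0, "wy": 0, "wz": 0}, {"hand": 8, "tx": 12, "ty": 0, "tz": 0, "wx": 0, "wy": 0, "wz": 0}, {"hand": 8, "tx": 5, "ty": 0, "tz": 0, "wx": 0, "wy": 0, "wz": 0}, {"hand": 8, "tx": 0, "ty": 0, "tz": 0, "wx": 0, "wy": 0, "wz": 0}])

```text
clock: 33.12
eef_pos: [574.5, -352.5, 37.3]
tcp_rot: [-3.141, 0.0, 0.107]
contact_force: [1.0, 0.1, -2.4]
opening: 0.282
grasp_force: 114.3
```

Call:
arm_command(deltas=[{"hand": 8, "tx": 0, "ty": 0, "tz": -8, "wx": 0, "wy": 0, "wz": 0}, {"hand": 8, "tx": 0, "ty": 0, "tz": -8, "wx": 0, "wy": 0, "wz": 0}, {"hand": 8, "tx": 0, "ty": 0, "tz": -15, "wx": 0, "wy": 0, "wz": 0}, {"hand": 8, "tx": 0, "ty": 0, "tz": -20, "wx": 0, "wy": 0, "wz": 0}, {"hand": 8, "tx": 0, "ty": 0, "tz": -10, "wx": 0, "wy": 0, "wz": 0}, {"hand": 8, "tx": 0, "ty": 0, "tz": 0, "wx": 0, "wy": 0, "wz": 0}, {"hand": 8, "tx": 0, "ty": 0, "tz": 0, "wx": 0, "wy": 0, "wz": 0}])

```text
clock: 34.0
eef_pos: [574.1, -352.4, 98.1]
tcp_rot: [-3.141, 0.001, 0.107]
contact_force: [0.5, 1.1, -3.8]
opening: 0.277
grasp_force: 114.1
```

Run:
```python
from m import *
s=st();f=grab('wrist','w16.png');carried(f,s,'red')
```

```text
t 34.0 tcp [ 574.1 -352.4   98.1] rpy [-3.141e+00  1.000e-03  1.070e-01] q [-0.55  0.53  1.61  0.    1.    0.91] F [ 0.5  1.1 -3.8] op 23.6 g 114.1
plate xy 575.4 -352.1 size [89.  89.3]
in tool: x 1.3 left(+y trowel) 0.2 yaw plate deg 6.3 tool yaw deg 6.1
```

Call:
arm_command(deltas=[{"hand": 8, "tx": -0.3, "ty": -8, "tz": 0, "wx": 0, "wy": 0, "wz": 0}, {"hand": 8, "tx": -0.3, "ty": -16, "tz": 0, "wx": 0, "wy": 0, "wz": 0}, {"hand": 8, "tx": -0.3, "ty": -24, "tz": 0, "wx": 0, "wy": 0, "wz": 0}, {"hand": 8, "tx": -0.3, "ty": -32, "tz": 0, "wx": 0, "wy": 0, "wz": 0}, {"hand": 8, "tx": -0.3, "ty": -36, "tz": 0, "wx": 0, "wy": 0, "wz": 0}, {"hand": 8, "tx": -0.3, "ty": -36, "tz": 0, "wx": 0, "wy": 0, "wz": 0}, {"hand": 8, "tx": -0.3, "ty": -36, "tz": 0, "wx": 0, "wy": 0, "wz": 0}, {"hand": 8, "tx": -0.3, "ty": -36, "tz": 0, "wx": 0, "wy": 0, "wz": 0}])

```text
clock: 35.05
eef_pos: [547.3, -127.6, 98.6]
tcp_rot: [-3.141, -0.0, 0.107]
contact_force: [0.3, 0.4, -2.5]
opening: 0.274
grasp_force: 114.2
```

Call:
arm_command(deltas=[{"hand": 8, "tx": -0.3, "ty": -36, "tz": 0, "wx": 0, "wy": 0, "wz": 0}, {"hand": 8, "tx": -0.3, "ty": -36, "tz": 0, "wx": 0, "wy": 0, "wz": 0}, {"hand": 8, "tx": -0.3, "ty": -30, "tz": 0, "wx": 0, "wy": 0, "wz": 0}, {"hand": 8, "tx": -0.3, "ty": -22, "tz": 0, "wx": 0, "wy": 0, "wz": 0.021}, {"hand": 8, "tx": -0.3, "ty": -12, "tz": 0, "wx": 0, "wy": 0, "wz": 0.021}, {"hand": 8, "tx": -0.3, "ty": -6, "tz": 0, "wx": 0, "wy": 0, "wz": 0.021}, {"hand": 8, "tx": 0, "ty": 0, "tz": 0, "wx": 0, "wy": 0, "wz": 0}, {"hand": 8, "tx": 0, "ty": 0, "tz": 0, "wx": 0, "wy": 0, "wz": 0}])

```text
clock: 36.05
eef_pos: [531.6, 10.7, 98.5]
tcp_rot: [3.141, -0.0, 0.044]
contact_force: [0.3, 0.2, -3.4]
opening: 0.278
grasp_force: 114.1
```

Run:
```python
from m import *
s=st();f=grab('wrist','w17.png');carried(f,s,'red')
h=local(f['image']); rects(f,colmask(h)['yellow'],20,300)
```

```text
t 36.0 tcp [531.6  10.7  98.5] rpy [ 3.141 -0.     0.044] q [ 0.02  0.34  1.93 -0.    0.88  1.54] F [ 0.3  0.2 -3.4] op 23.7 g 114.1
plate xy 532.6 10.9 size [89.8 89.3]
in tool: x 1.0 left(+y trowel) 0.2 yaw plate deg 2.6 tool yaw deg 2.5
px (91, 159) xy 551.3 134.1 size [100.   89.9] ang 81.9 -> -8.1
```

Call:
arm_command(deltas=[{"hand": 8, "tx": 0, "ty": 0, "tz": 18, "wx": 0, "wy": 0, "wz": 0}, {"hand": 8, "tx": 0, "ty": 0, "tz": 16, "wx": 0, "wy": 0, "wz": 0}, {"hand": 8, "tx": 0, "ty": 0, "tz": 10, "wx": 0, "wy": 0, "wz": 0}, {"hand": 8, "tx": 0, "ty": 0, "tz": 6, "wx": 0, "wy": 0, "wz": 0}, {"hand": 8, "tx": 0, "ty": 0, "tz": 4, "wx": 0, "wy": 0, "wz": 0}, {"hand": 8, "tx": 0, "ty": 0, "tz": 2.5, "wx": 0, "wy": 0, "wz": 0}, {"hand": 8, "tx": 0, "ty": 0, "tz": 0, "wx": 0, "wy": 0, "wz": 0}, {"hand": 8, "tx": 0, "ty": 0, "tz": 0, "wx": 0, "wy": 0, "wz": 0}])

```text
clock: 37.1
eef_pos: [532.0, 10.9, 42.3]
tcp_rot: [3.142, -0.001, 0.044]
contact_force: [0.4, -0.3, -2.7]
opening: 0.28
grasp_force: 114.2
```

Call:
arm_command(deltas=[{"hand": 8, "tx": -8, "ty": 0, "tz": 0, "wx": 0, "wy": 0, "wz": 0}, {"hand": 8, "tx": -18, "ty": 0, "tz": 0, "wx": 0, "wy": 0, "wz": 0}, {"hand": 8, "tx": -24, "ty": 0, "tz": 0, "wx": 0, "wy": 0, "wz": 0}, {"hand": 8, "tx": -24, "ty": 0, "tz": 0, "wx": 0, "wy": 0, "wz": 0}, {"hand": 8, "tx": -24, "ty": 0, "tz": 0, "wx": 0, "wy": 0, "wz": 0}, {"hand": 8, "tx": -18, "ty": 0, "tz": 0, "wx": 0, "wy": 0, "wz": 0}, {"hand": 8, "tx": -4, "ty": 0, "tz": -20, "wx": 0, "wy": 0, "wz": 0}, {"hand": 8, "tx": 0, "ty": 0, "tz": -40, "wx": 0, "wy": 0, "wz": 0}])

```text
clock: 38.1
eef_pos: [409.8, 5.6, 101.7]
tcp_rot: [-3.141, 0.003, 0.044]
contact_force: [0.1, -0.0, -3.0]
opening: 0.281
grasp_force: 114.2
```

Run:
```python
from m import *
s=st();f=grab('wrist','w18.png');h=local(f['image'])
rects(f,colmask(h)['red'],20,300)
# prong ends: bright grey, via top view and w2-type wrist ray later
t=grab('top','t2.png')
```

```text
t 38.1 tcp [409.8   5.6 101.7] rpy [-3.141e+00  3.000e-03  4.400e-02] q [0.01 0.16 2.17 0.   0.81 1.54] F [ 0.1 -0.  -3. ] op 24.0 g 114.2
px (255, 46) xy 511.6 9.9 size [61.5 98.7] ang 2.5 -> 2.5
```

Call:
arm_command(deltas=[{"hand": 8, "tx": 0, "ty": 0, "tz": -50, "wx": 0, "wy": 0, "wz": 0.044}, {"hand": 8, "tx": 0, "ty": 0, "tz": -50, "wx": 0, "wy": 0, "wz": 0}, {"hand": 8, "tx": 0, "ty": 0, "tz": -50, "wx": 0, "wy": 0, "wz": 0}, {"hand": 8, "tx": 35, "ty": 30, "tz": 0, "wx": 0, "wy": 0, "wz": 0}, {"hand": 8, "tx": 45, "ty": 42, "tz": 0, "wx": 0, "wy": 0, "wz": 0}, {"hand": 8, "tx": 45, "ty": 45, "tz": 0, "wx": 0, "wy": 0, "wz": 0}, {"hand": 8, "tx": 25, "ty": 25, "tz": 0, "wx": 0, "wy": 0, "wz": 0}, {"hand": 8, "tx": 0, "ty": 0, "tz": 0, "wx": 0, "wy": 0, "wz": 0}])

```text
clock: 39.2
eef_pos: [561.9, -137.3, 250.4]
tcp_rot: [3.142, 0.001, -0.002]
contact_force: [-0.4, 0.0, -1.6]
opening: 0.276
grasp_force: 114.5
```

Run:
```python
from m import *
import pickle
s=st();f=grab('wrist','w19.png');h=local(f['image'])
rects(f,colmask(h)['blue'],16,2000)
t=grab('top'); pickle.dump((f,t),open('hook.pkl','wb'))
a=cv2.resize(f['image'][0:150,150:420],None,fx=2.96,fy=2.96,interpolation=cv2.INTER_CUBIC)[:350]
b=cv2.resize(t['image'][125:180,255:310],None,fx=4.4,fy=4.4,interpolation=cv2.INTER_CUBIC)
c=np.zeros((600,800,3),np.uint8); c[:a.shape[0],:a.shape[1]]=a[:,:800]; c[355:355+b.shape[0],:b.shape[1]]=b
g=cv2.resize(grab('scene')['image'][120:215,200:330],None,fx=2.5,fy=2.5)
c[355:355+g.shape[0],300:300+g.shape[1]]=g
cv2.imwrite('pics/hook.png',cv2.cvtColor(c,cv2.COLOR_RGB2BGR))
```

```text
t 39.2 tcp [ 561.9 -137.3  250.4] rpy [ 3.142e+00  1.000e-03 -2.000e-03] q [-0.24  0.24  1.68 -0.    1.22  1.33] F [-0.4  0.  -1.6] op 23.6 g 114.5
px (258, 111) xy 605.1 -136.9 size [89.1 88.1] ang 89.7 -> -0.3
```

View pics/hook.png

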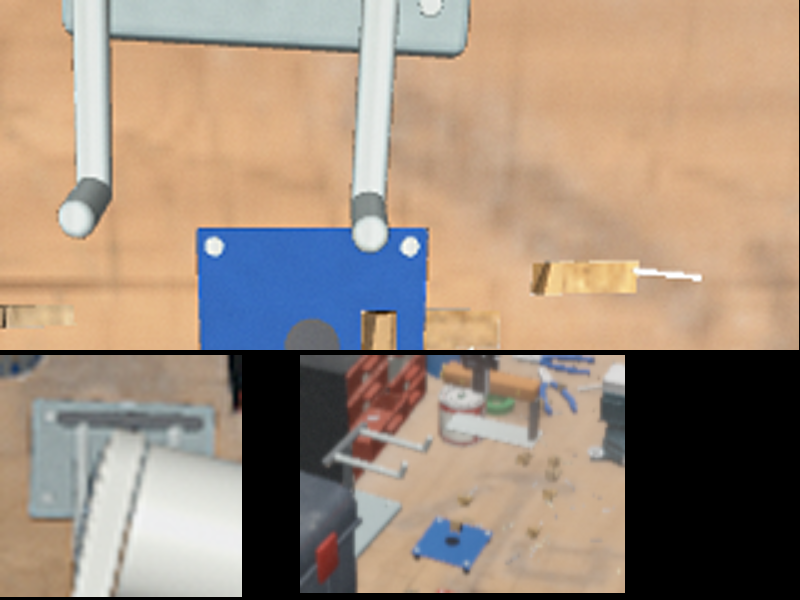

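Wrist crop: prong tip tops at (77,217) and (370,233), base front edge from (72,37) to (462,55). Computing the stand pose.

Run:
```python
from m import *
import pickle
f,t=pickle.load(open('hook.pkl','rb'))
w=lambda u,v,z:onz(f,150+u/2.96,v/2.96,z)[:2]
a,b=w(77,217,172),w(370,233,172); d=a-b; print('tips',a.round(1),b.round(1),np.hypot(*d).round(1),'yaw',np.degrees(np.arctan2(-d[0],d[1])).round(1))
p,q=w(72,37,14),w(462,55,14); d=p-q; print('base',p.round(1),q.round(1),np.hypot(*d).round(1),'yaw',np.degrees(np.arctan2(-d[0],d[1])).round(1))
# prongs' lines at their axis height 150
for u1,v1,u2,v2 in ((92,5,93,180),(378,5,370,190)):
    print('prong axis',w(u1,v1,150).round(1),w(u2,v2,150).round(1))
print('first top image bar', [onz(t,255+u/4.4,125+v/4.4,150)[:2].round() for u,v in ((55,62),(203,72))])
print('same from c1', [onz(t,100+u/2.96,125+v/2.96,150)[:2].round() for u,v in ((497,43),(597,43))])
```

```text
tips [648.7 -81.9] [ 645.  -151.3] 69.5 yaw -3.1
base [715.7 -49.4] [ 709.4 -193.2] 143.9 yaw -2.5
prong axis [697.8 -84.3] [658.2 -81.7]
prong axis [ 697.6 -153.7] [ 655.7 -152.4]
first top image bar [array([761., -64.]), array([ 752., -176.])]
same from c1 [array([760., -66.]), array([ 759., -178.])]
```

Call:
arm_command(deltas=[{"hand": 8, "tx": -35, "ty": 0, "tz": 0, "wx": 0, "wy": 0, "wz": 0}, {"hand": 8, "tx": -32, "ty": 0, "tz": 20, "wx": 0, "wy": 0, "wz": 0}, {"hand": 8, "tx": 0, "ty": 0, "tz": 50, "wx": 0, "wy": 0, "wz": 0}, {"hand": 8, "tx": 0, "ty": 0, "tz": 50, "wx": 0, "wy": 0, "wz": 0}, {"hand": 8, "tx": 0, "ty": 0, "tz": 50, "wx": 0, "wy": 0, "wz": 0}, {"hand": 8, "tx": 0, "ty": 0, "tz": 33, "wx": 0, "wy": 0, "wz": 0}, {"hand": 8, "tx": 0, "ty": 0, "tz": 10, "wx": 0, "wy": 0, "wz": 0}, {"hand": 8, "tx": 0, "ty": 0, "tz": 0, "wx": 0, "wy": 0, "wz": 0}])

```text
clock: 40.35
eef_pos: [493.9, -135.2, 39.4]
tcp_rot: [-3.142, 0.0, 0.0]
contact_force: [-0.8, -0.0, -2.3]
opening: 0.281
grasp_force: 114.3
```

Run:
```python
from m import *
s=st();f=grab('wrist','w20.png');h=local(f['image'])
rects(f,colmask(h)['blue'],16,2000)
```

```text
t 40.4 tcp [ 493.9 -135.2   39.4] rpy [-3.142  0.     0.   ] q [-0.27  0.41  2.    0.    0.73  1.3 ] F [-0.8 -0.  -2.3] op 24.0 g 114.3
px (262, 48) xy 587.3 -136.8 size [54.4 89.3] ang 0.0 -> 0.0
```

Call:
arm_command(deltas=[{"hand": 8, "tx": 0, "ty": 1.5, "tz": 2, "wx": 0, "wy": 0, "wz": 0}, {"hand": 8, "tx": 10, "ty": 0, "tz": 0, "wx": 0, "wy": 0, "wz": 0}, {"hand": 8, "tx": 15, "ty": 0, "tz": 0, "wx": 0, "wy": 0, "wz": 0}, {"hand": 8, "tx": 15, "ty": 0, "tz": 0, "wx": 0, "wy": 0, "wz": 0}, {"hand": 8, "tx": 15, "ty": 0, "tz": 0, "wx": 0, "wy": 0, "wz": 0}, {"hand": 8, "tx": 15, "ty": 0, "tz": 0, "wx": 0, "wy": 0, "wz": 0}, {"hand": 8, "tx": 12, "ty": 0, "tz": 0, "wx": 0, "wy": 0, "wz": 0}, {"hand": 8, "tx": 0, "ty": 0, "tz": 0, "wx": 0, "wy": 0, "wz": 0}])

```text
clock: 41.4
eef_pos: [576.9, -137.1, 36.9]
tcp_rot: [3.142, -0.0, 0.0]
contact_force: [-0.6, -0.8, -1.9]
opening: 0.278
grasp_force: 114.3
```

Call:
arm_command(deltas=[{"hand": 8, "tx": 0, "ty": 0, "tz": -8, "wx": 0, "wy": 0, "wz": 0}, {"hand": 8, "tx": 0, "ty": 0, "tz": -8, "wx": 0, "wy": 0, "wz": 0}, {"hand": 8, "tx": 0, "ty": 0, "tz": -8, "wx": 0, "wy": 0, "wz": 0}, {"hand": 8, "tx": 0, "ty": 0, "tz": 0, "wx": 0, "wy": 0, "wz": 0}])

```text
clock: 41.9
eef_pos: [576.5, -137.3, 62.1]
tcp_rot: [3.141, -0.002, -0.0]
contact_force: [0.4, -0.8, -3.5]
opening: 0.277
grasp_force: 114.1
```

Run:
```python
from m import *
s=st();f=grab('wrist','w21.png');carried(f,s,'blue')
```

```text
t 41.9 tcp [ 576.5 -137.3   62.1] rpy [ 3.141e+00 -2.000e-03 -0.000e+00] q [-0.24  0.47  1.82  0.    0.85  1.33] F [ 0.4 -0.8 -3.5] op 23.7 g 114.1
plate xy 606.1 -137.2 size [89.4 89.3]
in tool: x 29.6 left(+y trowel) 0.1 yaw plate deg -0.0 tool yaw deg -0.0
```

Call:
arm_command(deltas=[{"hand": 8, "tx": -6, "ty": 0, "tz": -6, "wx": 0, "wy": 0, "wz": 0}, {"hand": 8, "tx": -14, "ty": 0, "tz": -6, "wx": 0, "wy": 0, "wz": 0}, {"hand": 8, "tx": -20, "ty": 0, "tz": -6, "wx": 0, "wy": 0, "wz": 0}, {"hand": 8, "tx": -16, "ty": 0, "tz": -6, "wx": 0, "wy": 0, "wz": 0}, {"hand": 8, "tx": -8, "ty": 0, "tz": -6, "wx": 0, "wy": 0, "wz": 0}, {"hand": 8, "tx": -4, "ty": 0, "tz": -6, "wx": 0, "wy": 0, "wz": 0}])

```text
clock: 42.7
eef_pos: [507.8, -137.2, 97.6]
tcp_rot: [3.141, -0.001, -0.0]
contact_force: [0.5, 0.3, -2.9]
opening: 0.277
grasp_force: 114.1
```

Call:
arm_command(deltas=[{"hand": 8, "tx": 0, "ty": -8, "tz": 0, "wx": 0, "wy": 0, "wz": 0}, {"hand": 8, "tx": 0, "ty": -16, "tz": 0, "wx": 0, "wy": 0, "wz": 0}, {"hand": 8, "tx": 0, "ty": -24, "tz": 0, "wx": 0, "wy": 0, "wz": 0}, {"hand": 8, "tx": 0, "ty": -32, "tz": 0, "wx": 0, "wy": 0, "wz": 0}, {"hand": 8, "tx": 0, "ty": -38, "tz": 0, "wx": 0, "wy": 0, "wz": 0}, {"hand": 8, "tx": 0, "ty": -38, "tz": 0, "wx": 0, "wy": 0, "wz": 0}, {"hand": 8, "tx": 0, "ty": -38, "tz": 0, "wx": 0, "wy": 0, "wz": 0}, {"hand": 8, "tx": 0, "ty": -38, "tz": 0, "wx": 0, "wy": 0, "wz": 0}])

```text
clock: 43.7
eef_pos: [507.7, 97.3, 96.7]
tcp_rot: [-3.141, 0.0, 0.0]
contact_force: [0.0, -1.1, -3.2]
opening: 0.278
grasp_force: 114.3
```

Call:
arm_command(deltas=[{"hand": 8, "tx": 0, "ty": -38, "tz": 0, "wx": 0, "wy": 0, "wz": 0}, {"hand": 8, "tx": 0, "ty": -38, "tz": 0, "wx": 0, "wy": 0, "wz": 0}, {"hand": 8, "tx": 0, "ty": -34, "tz": 0, "wx": 0, "wy": 0, "wz": 0}, {"hand": 8, "tx": 0, "ty": -26, "tz": 0, "wx": 0, "wy": 0, "wz": 0}, {"hand": 8, "tx": 0, "ty": -18, "tz": 0, "wx": 0, "wy": 0, "wz": 0}, {"hand": 8, "tx": 0, "ty": -12, "tz": 0, "wx": 0, "wy": 0, "wz": 0}, {"hand": 8, "tx": 0, "ty": -8, "tz": 0, "wx": 0, "wy": 0, "wz": 0}, {"hand": 8, "tx": 0, "ty": -5, "tz": 0, "wx": 0, "wy": 0, "wz": 0}])

```text
clock: 44.7
eef_pos: [508.1, 273.9, 96.9]
tcp_rot: [3.141, 0.0, -0.0]
contact_force: [-0.0, -1.4, -3.4]
opening: 0.281
grasp_force: 114.1
```

Call:
arm_command(deltas=[{"hand": 8, "tx": 0, "ty": 0, "tz": 0, "wx": 0, "wy": 0, "wz": 0.035}, {"hand": 8, "tx": 0, "ty": 0, "tz": 0, "wx": 0, "wy": 0, "wz": 0.035}, {"hand": 8, "tx": 0, "ty": 0, "tz": 0, "wx": 0, "wy": 0, "wz": 0.035}, {"hand": 8, "tx": 0, "ty": 0, "tz": 0, "wx": 0, "wy": 0, "wz": 0.035}, {"hand": 8, "tx": 0, "ty": 0, "tz": 0, "wx": 0, "wy": 0, "wz": 0}])

```text
clock: 45.32
eef_pos: [508.1, 273.8, 97.0]
tcp_rot: [-3.142, 0.0, -0.141]
contact_force: [0.2, 0.2, -3.1]
opening: 0.278
grasp_force: 114.3
```

Run:
```python
from m import *
s=st();f=grab('wrist','w22.png');carried(f,s,'blue')
h=local(f['image']); rects(f,colmask(h)['yellow'],20,300)
```

```text
t 45.3 tcp [508.1 273.8  97. ] rpy [-3.142  0.    -0.141] q [0.49 0.4  1.83 0.   0.91 2.2 ] F [ 0.2  0.2 -3.1] op 23.7 g 114.3
plate xy 537.4 269.6 size [89.7 89.4]
in tool: x 29.6 left(+y trowel) -0.0 yaw plate deg -8.1 tool yaw deg -8.1
px (424, 111) xy 551.1 146.3 size [102.4  92.5] ang 81.9 -> -8.1
```

Call:
arm_command(deltas=[{"hand": 8, "tx": 0, "ty": 0, "tz": 18, "wx": 0, "wy": 0, "wz": 0}, {"hand": 8, "tx": 0, "ty": 0, "tz": 16, "wx": 0, "wy": 0, "wz": 0}, {"hand": 8, "tx": 0, "ty": 0, "tz": 10, "wx": 0, "wy": 0, "wz": 0}, {"hand": 8, "tx": 0, "ty": 0, "tz": 5, "wx": 0, "wy": 0, "wz": 0}, {"hand": 8, "tx": 0, "ty": 0, "tz": 3.5, "wx": 0, "wy": 0, "wz": 0}, {"hand": 8, "tx": 0, "ty": 0, "tz": 2.5, "wx": 0, "wy": 0, "wz": 0}, {"hand": 8, "tx": 0, "ty": 0, "tz": 0, "wx": 0, "wy": 0, "wz": 0}, {"hand": 8, "tx": 0, "ty": 0, "tz": 0, "wx": 0, "wy": 0, "wz": 0}])

```text
clock: 46.38
eef_pos: [508.3, 274.0, 42.3]
tcp_rot: [-3.141, -0.0, -0.14]
contact_force: [0.9, -0.2, -1.4]
opening: 0.275
grasp_force: 114.4
```

Call:
arm_command(deltas=[{"hand": 8, "tx": -8, "ty": 0, "tz": 0, "wx": 0, "wy": 0, "wz": 0}, {"hand": 8, "tx": -18, "ty": 0, "tz": 0, "wx": 0, "wy": 0, "wz": 0}, {"hand": 8, "tx": -24, "ty": 0, "tz": 0, "wx": 0, "wy": 0, "wz": 0}, {"hand": 8, "tx": -24, "ty": 0, "tz": 0, "wx": 0, "wy": 0, "wz": 0}, {"hand": 8, "tx": -14, "ty": 0, "tz": 0, "wx": 0, "wy": 0, "wz": 0}, {"hand": 8, "tx": -4, "ty": 0, "tz": -20, "wx": 0, "wy": 0, "wz": 0}, {"hand": 8, "tx": 0, "ty": 0, "tz": -50, "wx": 0, "wy": 0, "wz": 0}, {"hand": 8, "tx": 0, "ty": 0, "tz": -50, "wx": 0, "wy": 0, "wz": 0}])

```text
clock: 47.38
eef_pos: [416.1, 286.6, 163.1]
tcp_rot: [3.141, 0.001, -0.14]
contact_force: [0.7, -0.1, -1.9]
opening: 0.279
grasp_force: 114.2
```

Call:
arm_command(deltas=[{"hand": 8, "tx": 0, "ty": 0, "tz": -50, "wx": 0, "wy": 0, "wz": -0.07}, {"hand": 8, "tx": 0, "ty": 0, "tz": -40, "wx": 0, "wy": 0, "wz": -0.07}, {"hand": 8, "tx": 20, "ty": 25, "tz": 0, "wx": 0, "wy": 0, "wz": 0}, {"hand": 8, "tx": 40, "ty": 50, "tz": 0, "wx": 0, "wy": 0, "wz": 0}, {"hand": 8, "tx": 40, "ty": 50, "tz": 0, "wx": 0, "wy": 0, "wz": 0}, {"hand": 8, "tx": 30, "ty": 25, "tz": 0, "wx": 0, "wy": 0, "wz": 0}, {"hand": 8, "tx": 0, "ty": 0, "tz": 0, "wx": 0, "wy": 0, "wz": 0}])

```text
clock: 48.25
eef_pos: [546.2, 137.4, 251.7]
tcp_rot: [3.141, -0.0, -0.003]
contact_force: [-0.3, 0.2, -2.3]
opening: 0.279
grasp_force: 114.5
```

```bash
cat >> m.py <<'E'
def placed(f):
    h=local(f['image'])
    for k,b in (('blue',(537.1,270.0)),('yellow',(552.2,140.0)),('red',(531.9,10.8))):
        m=colmask(h)[k]
        # keep sheet only: sheet and stripe touch, so cut what lies on the stripe side (front edge measured apart)
        for ct in cv2.findContours(m,cv2.RETR_EXTERNAL,cv2.CHAIN_APPROX_NONE)[0]:
            if cv2.contourArea(ct)<2500: continue
            W=np.array([onz(f,*p[0],20)[:2] for p in ct]); a=np.radians({'blue':-8.1,'yellow':-8.1,'red':2.5}[k])
            u=np.array([np.cos(a),np.sin(a)]);n=np.array([-u[1],u[0]]); q=(W-b)
            X,Y=q@u,q@n; far=X>-25
            print(k,'far edge',X.max().round(1),'(want 45) sides',Y[far].min().round(1),Y[far].max().round(1),'(want -45,45)')
            top=X>0
            L=np.polyfit(X[far&(Y<-30)],Y[far&(Y<-30)],1)[0];R=np.polyfit(X[far&(Y>30)&(X<40)],Y[far&(Y>30)&(X<40)],1)[0]
            print('  slopes',L.round(3),R.round(3))
E
python3 - <<'E'
from m import *
s=st();f=grab('wrist','w23.png');placed(f)
h=local(f['image'])
for k,m in colmask(h).items(): print(k);rects(f,m,20,300)
E
```

```text
t 48.2 tcp [546.2 137.4 251.7] rpy [ 3.141e+00 -0.000e+00 -3.000e-03] q [ 0.24  0.21  1.71 -0.    1.21  1.82] F [-0.3  0.2 -2.3] op 23.9 g 114.5
blue far edge 45.4 (want 45) sides -45.9 43.2 (want -45,45)
  slopes 0.07 0.006
red far edge 45.3 (want 45) sides -43.9 45.0 (want -45,45)
  slopes 0.059 0.014
blue
px (150, 161) xy 536.1 265.3 size [99.9 91.4] ang 81.9 -> -8.1
yellow
px (260, 131) xy 566.9 137.7 size [88.9 59.7] ang 81.7 -> -8.3
red
px (356, 164) xy 531.2 15.1 size [91.6 99.5] ang 2.6 -> 2.6
```

All three plates stand in place to within about 2 mm. Now the hook: turn the handle to lie along the stand's y.

Call:
arm_command(deltas=[{"hand": 8, "tx": 4, "ty": 35, "tz": 0, "wx": 0, "wy": 0, "wz": 0}, {"hand": 8, "tx": 4, "ty": 50, "tz": 0, "wx": 0, "wy": 0, "wz": 0}, {"hand": 8, "tx": 4, "ty": 50, "tz": 0, "wx": 0, "wy": 0, "wz": 0}, {"hand": 8, "tx": 4, "ty": 50, "tz": 0, "wx": 0, "wy": 0, "wz": 0}, {"hand": 8, "tx": 4, "ty": 45, "tz": 0, "wx": 0, "wy": 0, "wz": 0}, {"hand": 8, "tx": 1, "ty": 21, "tz": 0, "wx": 0, "wy": 0, "wz": 0}, {"hand": 8, "tx": 0, "ty": 0, "tz": 0, "wx": 0, "wy": 0, "wz": -0.16}, {"hand": 8, "tx": 0, "ty": 0, "tz": 0, "wx": 0, "wy": 0, "wz": -0.17}])

```text
clock: 49.3
eef_pos: [565.5, -110.6, 251.8]
tcp_rot: [-3.141, 0.0, 0.336]
contact_force: [-0.5, -0.3, -2.2]
opening: 0.283
grasp_force: 114.4
```

Call:
arm_command(deltas=[{"hand": 8, "tx": 0, "ty": 0, "tz": 0, "wx": 0, "wy": 0, "wz": -0.17}, {"hand": 8, "tx": 0, "ty": 0, "tz": 0, "wx": 0, "wy": 0, "wz": -0.17}, {"hand": 8, "tx": 0, "ty": 0, "tz": 0, "wx": 0, "wy": 0, "wz": -0.17}, {"hand": 8, "tx": 0, "ty": 0, "tz": 0, "wx": 0, "wy": 0, "wz": -0.17}, {"hand": 8, "tx": 0, "ty": 0, "tz": 0, "wx": 0, "wy": 0, "wz": -0.17}, {"hand": 8, "tx": 0, "ty": 0, "tz": 0, "wx": 0, "wy": 0, "wz": -0.17}, {"hand": 8, "tx": 0, "ty": 0, "tz": 0, "wx": 0, "wy": 0, "wz": -0.17}, {"hand": 8, "tx": 0, "ty": 0, "tz": 0, "wx": 0, "wy": 0, "wz": 0}])

```text
clock: 50.3
eef_pos: [565.6, -110.4, 251.9]
tcp_rot: [-3.141, -0.001, 1.52]
contact_force: [0.2, -0.6, -3.0]
opening: 0.278
grasp_force: 114.4
```

Run:
```python
from m import *
s=st();f=grab('wrist','w24.png');h=local(f['image'])
k=cv2.inRange(h,(5,140,60),(18,255,235)); k[:90]=0; k[:,:190]=0;k[:,330:]=0
rects(f,k,s['eef_pos'][2]-33.3+82,400)
print('pred tips px',proj(f,(648.7,-81.9,172)).round(),proj(f,(645,-151.3,172)).round())
```

```text
t 50.3 tcp [ 565.6 -110.4  251.9] rpy [-3.141e+00 -1.000e-03  1.520e+00] q [-0.2   0.24  1.69  0.    1.22 -0.14] F [ 0.2 -0.6 -3. ] op 23.7 g 114.4
px (255, 258) xy 566.0 -104.7 size [99.6 24.9] ang 87.5 -> -2.5
pred tips px [363. 149.] [354. 233.]
```

Call:
arm_command(deltas=[{"hand": 8, "tx": 0, "ty": 0, "tz": 40, "wx": 0, "wy": 0, "wz": 0}, {"hand": 8, "tx": 0, "ty": 0, "tz": 36, "wx": 0, "wy": 0, "wz": 0}, {"hand": 8, "tx": 0, "ty": 0, "tz": 12.5, "wx": 0, "wy": 0, "wz": 0}, {"hand": 8, "tx": 0, "ty": 0, "tz": 0, "wx": 0, "wy": 0, "wz": 0}, {"hand": 8, "tx": 0, "ty": 10, "tz": 0, "wx": 0, "wy": 0, "wz": 0}, {"hand": 8, "tx": 0, "ty": 20, "tz": 0, "wx": 0, "wy": 0, "wz": 0}, {"hand": 8, "tx": 0, "ty": 15, "tz": 0, "wx": 0, "wy": 0, "wz": 0}, {"hand": 8, "tx": 0, "ty": 0, "tz": 0, "wx": 0, "wy": 0, "wz": 0}])

```text
clock: 51.35
eef_pos: [612.5, -114.3, 164.1]
tcp_rot: [3.14, 0.0, 1.52]
contact_force: [-0.4, -0.3, -2.0]
opening: 0.277
grasp_force: 114.6
```

Call:
arm_command(deltas=[{"hand": 8, "tx": 0, "ty": 12, "tz": 0, "wx": 0, "wy": 0, "wz": 0}, {"hand": 8, "tx": 0, "ty": 15, "tz": 0, "wx": 0, "wy": 0, "wz": 0}, {"hand": 8, "tx": 0, "ty": 0, "tz": 0, "wx": 0, "wy": 0, "wz": 0}])

```text
clock: 51.72
eef_pos: [639.1, -115.6, 163.5]
tcp_rot: [3.141, 0.0, 1.52]
contact_force: [-0.2, 0.9, -1.9]
opening: 0.278
grasp_force: 114.6
```

Call:
arm_command(deltas=[{"hand": 8, "tx": 0, "ty": 15, "tz": 0, "wx": 0, "wy": 0, "wz": 0}, {"hand": 8, "tx": 0, "ty": 15, "tz": 0, "wx": 0, "wy": 0, "wz": 0}, {"hand": 8, "tx": 0, "ty": 14, "tz": 0, "wx": 0, "wy": 0, "wz": 0}, {"hand": 8, "tx": 0, "ty": 8, "tz": 0, "wx": 0, "wy": 0, "wz": 0}, {"hand": 8, "tx": 0, "ty": 0, "tz": 12, "wx": 0, "wy": 0, "wz": 0}, {"hand": 8, "tx": 0, "ty": 0, "tz": 12, "wx": 0, "wy": 0, "wz": 0}, {"hand": 8, "tx": 0, "ty": 0, "tz": 4, "wx": 0, "wy": 0, "wz": 0}, {"hand": 8, "tx": 0, "ty": 0, "tz": 0, "wx": 0, "wy": 0, "wz": 0}])

```text
clock: 52.72
eef_pos: [689.3, -118.1, 134.9]
tcp_rot: [-3.14, -0.0, 1.52]
contact_force: [-0.0, -0.2, -2.0]
opening: 0.275
grasp_force: 114.5
```

Call:
arm_command(deltas=[{"hand": 8, "tx": 0, "ty": 0, "tz": 3, "wx": 0, "wy": 0, "wz": 0}, {"hand": 8, "tx": 0, "ty": 0, "tz": 0, "wx": 0, "wy": 0, "wz": 0}])

```text
clock: 52.98
eef_pos: [689.8, -118.2, 132.6]
tcp_rot: [3.141, 0.0, 1.52]
contact_force: [0.2, -0.6, -1.9]
opening: 0.278
grasp_force: 114.5
```

Call:
arm_command(deltas=[{"hand": 8, "tx": 0, "ty": 0, "tz": 2, "wx": 0, "wy": 0, "wz": 0}, {"hand": 8, "tx": 0, "ty": 0, "tz": 0, "wx": 0, "wy": 0, "wz": 0}])

```text
clock: 53.22
eef_pos: [689.8, -118.1, 130.4]
tcp_rot: [-3.141, -0.0, 1.52]
contact_force: [-0.1, -0.1, -1.4]
opening: 0.28
grasp_force: 114.5
```

Call:
arm_command(deltas=[{"hand": 8, "tx": 0, "ty": 0, "tz": 1, "wx": 0, "wy": 0, "wz": 0}, {"hand": 8, "tx": 0, "ty": 0, "tz": 0, "wx": 0, "wy": 0, "wz": 0}])

```text
clock: 53.48
eef_pos: [689.8, -118.2, 129.4]
tcp_rot: [-3.142, -0.0, 1.52]
contact_force: [-0.5, -0.7, -1.7]
opening: 0.279
grasp_force: 114.5
```

Call:
arm_command(deltas=[{"hand": 8, "tx": 0, "ty": 0, "tz": 0.8, "wx": 0, "wy": 0, "wz": 0}, {"hand": 8, "tx": 0, "ty": 0, "tz": 0, "wx": 0, "wy": 0, "wz": 0}])

```text
clock: 53.72
eef_pos: [689.9, -118.2, 129.1]
tcp_rot: [3.141, 0.0, 1.52]
contact_force: [-2.2, 0.4, 3.4]
opening: 0.279
grasp_force: 115.3
```

Contact on the prongs. Releasing and lifting clear.

Call:
arm_command(deltas=[{"hand": 40, "tx": 0, "ty": 0, "tz": 0, "wx": 0, "wy": 0, "wz": 0}, {"hand": 50, "tx": 0, "ty": 0, "tz": 0, "wx": 0, "wy": 0, "wz": 0}, {"hand": 50, "tx": 0, "ty": 0, "tz": 0, "wx": 0, "wy": 0, "wz": 0}, {"hand": 50, "tx": 0, "ty": 0, "tz": 0, "wx": 0, "wy": 0, "wz": 0}, {"hand": 50, "tx": 0, "ty": 0, "tz": 0, "wx": 0, "wy": 0, "wz": 0}])

```text
clock: 54.35
eef_pos: [689.8, -118.2, 128.6]
tcp_rot: [-3.142, 0.0, 1.52]
contact_force: [1.3, 0.3, 0.5]
opening: 0.587
grasp_force: 0.0
```

Call:
arm_command(deltas=[{"hand": 50, "tx": 0, "ty": 0, "tz": -10, "wx": 0, "wy": 0, "wz": 0}, {"hand": 50, "tx": 0, "ty": 0, "tz": -20, "wx": 0, "wy": 0, "wz": 0}, {"hand": 50, "tx": 0, "ty": 0, "tz": -40, "wx": 0, "wy": 0, "wz": 0}, {"hand": 50, "tx": 0, "ty": 0, "tz": -50, "wx": 0, "wy": 0, "wz": 0}, {"hand": 50, "tx": 0, "ty": 0, "tz": -50, "wx": 0, "wy": 0, "wz": 0}, {"hand": 50, "tx": 0, "ty": -60, "tz": 0, "wx": 0, "wy": 0, "wz": 0}, {"hand": 50, "tx": 0, "ty": -60, "tz": 0, "wx": 0, "wy": 0, "wz": 0}, {"hand": 50, "tx": 0, "ty": -60, "tz": 0, "wx": 0, "wy": 0, "wz": 0}])

```text
clock: 55.35
eef_pos: [508.5, -108.9, 300.4]
tcp_rot: [3.139, 0.0, 1.52]
contact_force: [-0.2, -0.6, 0.6]
opening: 0.586
grasp_force: 0.0
```

Call:
arm_command(deltas=[{"hand": 50, "tx": -50, "ty": -60, "tz": 0, "wx": 0, "wy": 0, "wz": 0}, {"hand": 50, "tx": -50, "ty": -20, "tz": 0, "wx": 0, "wy": 0, "wz": 0}, {"hand": 50, "tx": -50, "ty": 0, "tz": 0, "wx": 0, "wy": 0, "wz": 0}, {"hand": 50, "tx": 0, "ty": 0, "tz": 0, "wx": 0, "wy": 0, "wz": 0}])

```text
clock: 55.85
eef_pos: [434.7, -248.2, 300.5]
tcp_rot: [3.139, 0.002, 1.516]
contact_force: [0.0, 0.6, 1.0]
opening: 0.587
grasp_force: 0.0
```

Run:
```python
from m import *
s=st();t=grab('top');g=grab('scene')
a=cv2.resize(t['image'][120:275,95:365],None,fx=2.9,fy=2.2,interpolation=cv2.INTER_CUBIC)[:,:800]
b=cv2.resize(g['image'][150:370,180:340],None,fx=1.9,fy=1.17,interpolation=cv2.INTER_CUBIC)
b2=cv2.resize(g['image'][120:220,190:330],None,fx=3,fy=2.55,interpolation=cv2.INTER_CUBIC)
c=np.zeros((600,800,3),np.uint8);c[:a.shape[0],:a.shape[1]]=a;y=a.shape[0]
c[y:y+b.shape[0],:b.shape[1]]=b[:600-y];c[y:y+b2.shape[0],320:320+b2.shape[1]]=b2[:600-y]
cv2.imwrite('pics/end.png',cv2.cvtColor(c,cv2.COLOR_RGB2BGR))
h=local(t['image'])
for k,m in colmask(h).items():
    m[:, :150]=0; m[:,265:]=0; m[:185]=0; m[240:]=0; print(k); rects(t,m,20,100)
```

```text
t 55.9 tcp [ 434.7 -248.2  300.5] rpy [3.139e+00 2.000e-03 1.516e+00] q [-0.52  0.07  1.78 -0.    1.29 -0.47] F [0.  0.6 1. ] op 50.1 g 0.0
blue
px (172, 215) xy 533.3 269.7 size [99.8 94.5] ang 82.0 -> -8.0
yellow
px (210, 210) xy 547.2 140.8 size [101.4  96.8] ang 81.7 -> -8.3
red
px (246, 216) xy 528.6 11.5 size [92.9 98.8] ang 3.0 -> 3.0
```

View pics/end.png

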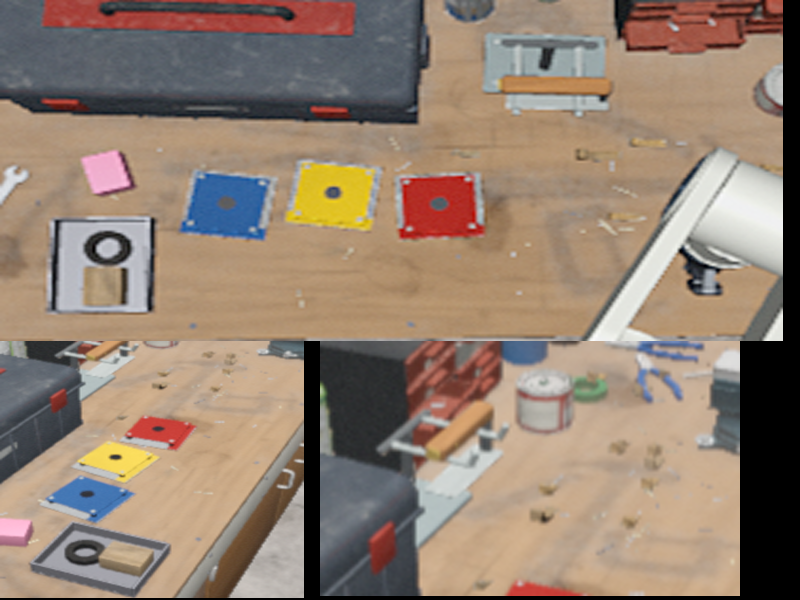

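The picture shows the tape (108,247) and block (105,286) in the tray and all three plates centred on their boards. The trowel hangs level across both prongs at (555,86), and the arm is clear. Handing in.

```bash
python3 -c "
from rig import r
print(r.sign_off())"
```

```text
the job is handed in; nothing more can be done
None
```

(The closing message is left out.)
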